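# Clamp a shutter housing to its pedestal: nut by hand, then spanner

### The job

Turn the big hex nut on the shutter pedestal clockwise with the gripper's fingers until it is seated on its washer, and stop there. Then take the larger spanner and with it tighten the nut an eighth of a turn (45 degrees) past its seat, and lay the spanner flat back on its own rest the way it lay. Leave the smaller spanner, the lens, the loupe and the filter case where they are.

Things in the scene. Friction and masses are not known exactly. Their poses are not given: they have to be found in the camera images.
- pedestal: Shutter pedestal, fixed, upright. Origin: centre of its underside, on the nut's vertical axis. From below: grey foot 112 mm across (100 above 14 mm) to 30 mm; round brass shutter housing 90 mm across to 58; steel washer 76 across, 58 to 63; silver hex nut 63 to 91; fixed dark stud end 20 across to 95 mm. Black line on the brass rim along its +x; small lug at its +y.
- nut (a joint): Turn of the captive hex nut relative to the washer (rad), growing clockwise from above (tightening). 0 = seated; -2.4 to -1.2 at the start; thread ends at -2.6. Light (0.05 N m); does not rise or sink. At 0 it stops on the washer: turning on takes 0.6 N m and drags the washer along. At 0 the black lines on nut top and washer are in line.
- washer (a joint): Tightening after seating = turn of the washer under the nut (rad), clockwise from above; 0 at the start, stays where left, takes 0.6 N m, hard end at 1.5. At 0 the black lines on washer rim and brass housing are in line. The nut's heading = pedestal yaw - joint nut - joint washer.
- nut_top (a point): Centre of the nut's top, 91 mm above the counter; axes turn with the nut, z up. Hexagon 52 mm across flats (60 across corners), 28 mm high; the normals of its flats lie along its +x axis and every 60 degrees from there. The black line on its top lies along +x.
- spanner: Larger spanner: flat, silver, open-ended, 12 mm thick, 205 mm long, 0.18 to 0.29 kg. Origin: jaw centre, underside; jaw opens to +x, handle to -x. Jaw faces 56 mm apart (2 mm play each side of the nut), normal to y; throat x = -34 mm; head 82 mm wide, x = -52 to +26; handle 26 mm wide to x = -179. May rest on the washer when on the nut; about 9 degrees of play either way before it drives.
- spanner_grip (a point): Good place to grip the spanner's handle, across its 26 mm width: 95 mm behind the jaw centre (x = -95 mm), at half thickness (6 mm up); clear of both saddles of the rest.
- rest: Black fixed rest of the larger spanner, left or right of the pedestal. Origin on the counter under the jaw centre's place; axes as the spanner's when in place (spanner origin 25 mm above it). Two flat saddles 25 mm high: x = -55 to -15 mm (94 mm wide) and x = -165 to -135 mm (50 mm wide); between them only a 4 mm plate, 50 mm wide. No side walls.
- small_spanner: Bystander: smaller spanner of the same shape, 72 per cent of the size (about 150 mm long, jaw 40 mm: does not fit the nut), 12 mm thick, on its own smaller rest at the other side of the pedestal. Origin as for the larger.
- lens: Bystander: silver wide-angle lens, 80 mm across, 84 mm high, standing beyond the pedestal. Origin: centre of the underside.
- loupe: Bystander: amber glass loupe, 54 mm across, 38 mm high, between robot and pedestal. Origin: centre of the underside.
- filter_case: Bystander: flat black filter case 100 x 75 x 22 mm, beyond the rest on the right. Origin: centre of the underside.
There are look-alikes about, which are no part of the job. What is shaped like the pedestal but red is not meant. What is shaped like the spanner but red is not meant.

How it is judged:
By the outcome, as a careful person would: the job done as asked, in the order asked, and still so for the second after the job is handed in, with the robot touching nothing.
It also fails if it takes over 61 s, if anything falls off the work surface, if the arm or the gripper's body presses on something with over 40 N, if the wrist force passes 120 N, or if a joint passes its speed limit or range.

### The arm

A 6-joint arm with a two-finger parallel gripper is mounted at the origin on the work surface. World frame = base frame: x ahead of the robot, y to its left, z up, the work surface at z = 0. Lengths are in m, angles in rad, forces in N, time in s.
With the tool pointing down it reaches from about 0.425 to 0.95 m from the base axis. Payload 3.5 kg.
Tool frame: the origin (TCP) lies between the finger pads; the fingertips stand 11 mm ahead of it and the grasp point (between the pads) lies 8 mm behind it (finger_overhang is the distance from the TCP to the fingertips, in m); z points along the fingers, y is the line along which they close (so a half turn about z gives the same grasp; the last joint's range is limited). The gripper opens to 85 mm and grips with 20 to 120 N. Pads are 22 mm wide; open, the fingers measure 114 mm over their backs; the gripper's body (76 mm by 85 mm) begins 54 mm behind the grasp point. The pads swing forward as they close: fully open they stand 13 mm farther back than shut.
Start: joints at [-0.15, 0.286, 1.577, -0, 1.279, -0.15], TCP at [0.675, 0, 0.242] pointing down, gripper open.
Joint ranges: [-2.77, 2.77], [-0.9, 2.22], [0.21, 2.48], [-1.53, 4.67], [0.24, 2.81], [-2.84, 2.84]. Speed limits (rad/s): [2.79, 2.79, 3.14, 3.14, 3.14, 3.14].

### API

Orientations are given as a unit quaternion [w, x, y, z].
In Python, from station import observe, grab_frame, finish_job, finger_overhang gives the robot as it stands.
- The arm moves only by the tool step_arm, never from a script. Its argument "moves" is one flat list of numbers, 7 for each row, row after row: the turn, a rotation vector about the tool's x, y, z in degrees, then the shift along the tool's x, y, z in mm, then the finger opening in mm, from 0 to 85.4. A call has exactly 8 rows; each row shifts and turns the commanded pose from where the row before left it, along the tool's axes as they then stand; what a row does not reach is not made up. A row lasts 1/10 s, in which the tool goes at most 50 mm and 8.59 degrees, less where a joint would pass 70% of its speed; a pose out of reach is approached as far as the arm can. A call is refused whole if a number of a shift passes 50 or a number of a turn 8.59, either way. A call with a gripper value outside its range is refused whole. The fingers move at their own pace and stop on an object; "force" is the grip in N (left out, the last holds). Time passes only in rows, so rows that do not move let the fingers close, or fill a call up. It gives the time, the measured TCP pose, the force, the opening and the grip force at its end, in the units of the state.
- observe(): the state, without advancing time (a new reading comes with each control period).
- grab_frame(name): name is "scene" or "side" or "wrist"; returns a dict with "color" (480x640x3 uint8, blue, green, red), "vfov" (degrees; the focal length in pixels is half the picture's height over the tangent of half this angle, whatever the lens; pixels are square), "cx", "cy" (the principal point, pixels), "dist" ([k1, k2, p1, p2, k3] as OpenCV has them; the pictures are not rectified), "origin" and "orientation" of the camera in the world. Camera axes: x right, y down, z forward; pixel columns grow to the right and rows downward; lengths in m; the calibration is good to about 2 mm. A picture is of the moment at which its call begins. There is no depth.
- finish_job(): hands the job in; it is judged then, once.
The state is a dict: "t": time; "q": joint angles; "dq": joint speeds; "effort": joint torques, N m; "eef_pos": TCP position; "eef_rot": TCP orientation; "contact_force": force on the tool from outside, world axes, zero at the start; "wrist_torque": the same for the moment, N m; "opening": finger opening in m; "grip_force": force on a finger pad.
Only numpy, scipy, OpenCV 4.12 (cv2) and the standard library are available. Lean on these libraries where they do the work, as an engineer would, in place of code of your own. Each camera call takes 0.05 s, during which the arm holds its last target. There are 200 camera calls.

## Working session

There is one attempt and no reset: what is moved stays moved. The work goes in short steps, Python scripts to look and compute and a tool call to move; the robot and the scene stay as the last step left them, time stands still between calls to the robot, and variables do not carry over. Pictures are saved under pics/ and viewed, at most 10 in all, crops included, and the job is handed in when it is done.

Besides the shell and the picture viewer there is one more tool, called after "Request:" in YAML: its name, and indented under it one key for each argument. step_arm: Moves the arm, as the interface text tells. Its arguments: {"type":"object","properties":{"moves":{"type":"array"},"force":{"type":"number"}},"required":["moves"]}

```bash
mkdir -p pics; python3 - <<'E'
from station import *
import cv2,json
for n in ("scene","side","wrist"):
    f=grab_frame(n); cv2.imwrite(f"pics/{n}0.png",f["color"])
    print(n,{k:v for k,v in f.items() if k!="color"})
    json.dump({k:(v.tolist() if hasattr(v,'tolist') else v) for k,v in f.items() if k!="color"},open(f"{n}0.json","w"),default=lambda o:o.tolist())
print(observe(),finger_overhang)
E
```

```text
scene {'vfov': 57.335469471123574, 'cx': 324.3323703831038, 'cy': 240.7813902867781, 'dist': array([0.03230326, 0.        , 0.        , 0.        , 0.        ]), 'origin': array([1.07516567, 0.39249218, 0.65151897]), 'orientation': array([-0.16361025,  0.33922052,  0.84334698, -0.38331058])}
side {'vfov': 56.890181343269376, 'cx': 314.6556740661671, 'cy': 227.7675793373799, 'dist': array([-0.08475624,  0.        ,  0.        ,  0.        ,  0.        ]), 'origin': array([ 0.04732814, -0.72522417,  0.63980935]), 'orientation': array([-0.44405499,  0.83099024, -0.29627775,  0.15649247])}
wrist {'vfov': 63.43426600790333, 'cx': 318.5535356752425, 'cy': 241.28074081986375, 'dist': array([0.01615156, 0.        , 0.        , 0.        , 0.        ]), 'origin': array([0.67502563, 0.08196653, 0.37230139]), 'orientation': array([ 1.61220865e-01,  9.86917979e-01, -2.64932002e-04, -8.15585532e-04])}
{'t': 0.15, 'q': array([-1.50007851e-01,  2.87015624e-01,  1.57781488e+00, -4.28079735e-06,
        1.27861146e+00, -1.49995611e-01]), 'dq': array([ 0.00120464, -0.00349792, -0.00393622, -0.0016679 ,  0.00066127,
       -0.00117349]), 'effort': array([ 7.91554030e-04, -4.06602967e+01, -2.93140125e+01, -8.94972595e-05,
        3.96185191e-03, -2.97825103e-06]), 'eef_pos': array([6.74517518e-01, 9.62295369e-05, 2.41243268e-01]), 'eef_rot': array([-7.42977312e-04,  7.07110369e-01,  7.07102589e-01, -5.50426887e-04]), 'contact_force': array([-0.51100497, -0.23540416, -0.2620381 ]), 'wrist_torque': array([0.00718707, 0.00268352, 0.01921137]), 'grip_force': 0.0, 'opening': 0.08548733493585448} 0.011
```

View pics/scene0.png

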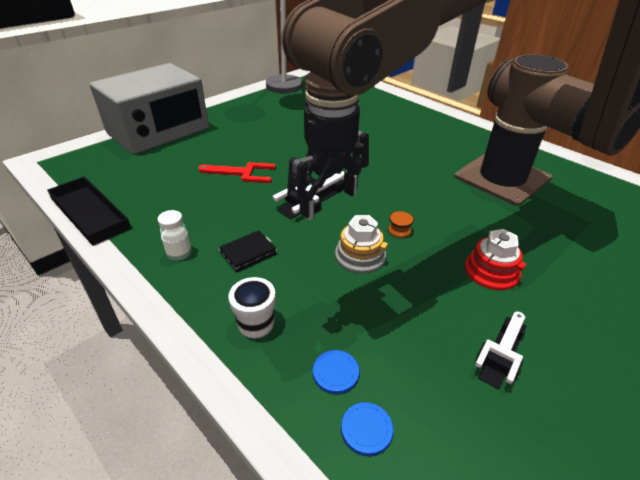

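View pics/side0.png

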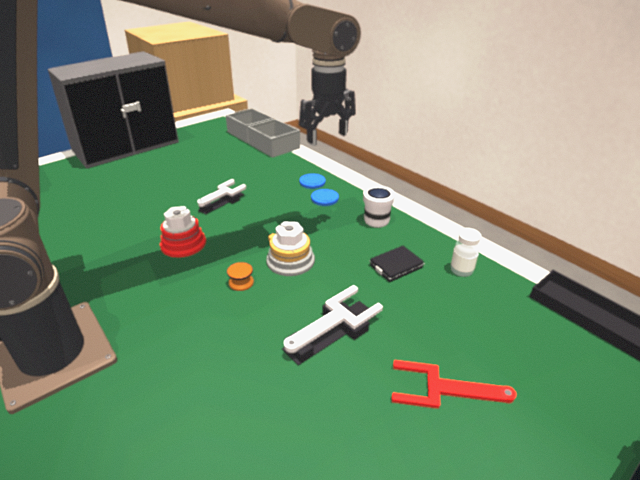

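View pics/wrist0.png

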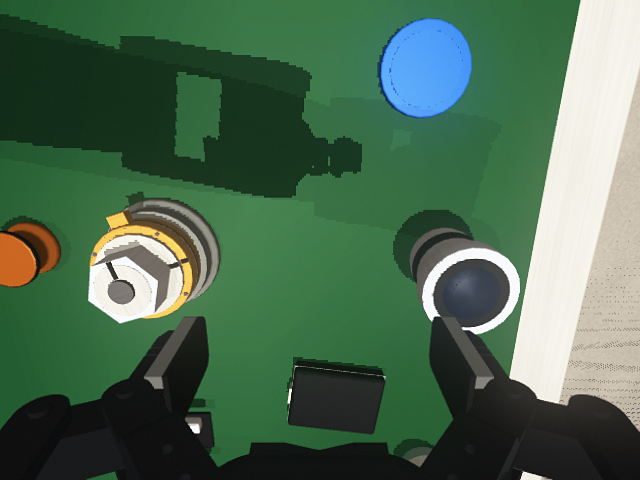

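The scene view shows the pedestal (363,240) and, half hidden by the gripper, the larger spanner (315,190). The side view shows the pedestal (290,245), with the larger spanner's jaw centre near (362,305) and its handle end at (291,343). In the wrist view the nut's stud is at (121,292). Next I'll enlarge these parts.

```bash
cat > h.py <<'E'
import numpy as np,cv2,json
from scipy.spatial.transform import Rotation as R
def rot(q): return R.from_quat([q[1],q[2],q[3],q[0]])
def save(name,tag):
    from station import grab_frame
    f=grab_frame(name); cv2.imwrite(f"pics/{tag}.png",f["color"])
    json.dump({k:v for k,v in f.items() if k!="color"},open(f"{tag}.json","w"),default=lambda o:o.tolist()); return f["color"]
def K(c):
    f=240/np.tan(np.radians(c["vfov"]/2)); return np.array([[f,0,c["cx"]],[0,f,c["cy"]],[0,0,1]])
def ray(tag,uv):
    c=json.load(open(f"{tag}.json")); p=cv2.undistortPoints(np.array([[uv]],float),K(c),np.array(c["dist"]))[0,0]
    d=rot(c["orientation"]).apply([p[0],p[1],1]); return np.array(c["origin"]),d/np.linalg.norm(d)
def onz(tag,uv,z):
    o,d=ray(tag,uv); return o+d*(z-o[2])/d[2]
def tri(obs):
    A=0;b=0;rs=[ray(*o) for o in obs]
    for o,d in rs: P=np.eye(3)-np.outer(d,d);A=A+P;b=b+P@o
    x=np.linalg.solve(A,b); return x,[round(1000*np.linalg.norm(np.cross(x-o,d)),1) for o,d in rs]
def proj(tag,X):
    c=json.load(open(f"{tag}.json"));Rm=rot(c["orientation"]).inv()
    return cv2.projectPoints(np.atleast_2d(np.array(X,float)),Rm.as_rotvec(),-Rm.apply(c["origin"]),K(c),np.array(c["dist"]))[0][:,0]
def crop(im,x,y,w,h,W,H): return cv2.resize(im[y:y+h,x:x+w],(W,H),interpolation=cv2.INTER_CUBIC)
E
python3 - <<'E'
from h import *
s,d,w=[cv2.imread(f"pics/{n}0.png") for n in("scene","side","wrist")]
t=np.vstack([np.hstack([crop(w,70,195,160,120,400,300),crop(d,250,210,80,60,400,300)]),
 np.hstack([crop(d,270,270,120,90,400,300),crop(s,324,205,80,60,400,300)])])
cv2.imwrite("pics/c1.png",t)
E
```

```text
(no output)
```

View pics/c1.png

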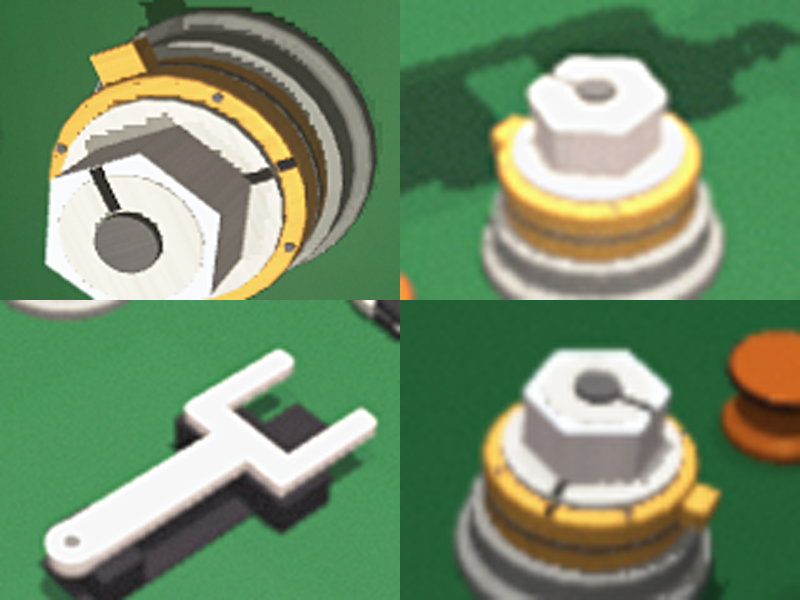

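In the crop, the stud's centre is at wrist (121.2,292.2), side (289.4,227.8) and scene (363.8,222.2). The nut line runs from (112.8,278.2) to (108,263) in the wrist view. The washer line, at (173,266), is in line with the brass line at (184,260).

```bash
python3 - <<'E'
from h import *
np.set_printoptions(precision=4,suppress=True)
for o in ([("wrist0",(121.2,292.2)),("side0",(289.4,227.8)),("scene0",(363.8,222.2))],[("wrist0",(121.2,292.2)),("side0",(289.4,227.8))]): 
    c,e=tri(o); print(c,e)
a=[onz("wrist0",p,.091) for p in((112.8,278.2),(108,263))]
st=onz("wrist0",(121.2,292.2),.095)
for x in (a[1]-a[0],a[1]-st): print("nut line deg",np.degrees(np.arctan2(x[1],x[0])))
b=onz("wrist0",(184,260.2),.058); w=onz("wrist0",(173.2,265.8),.063)
for x in(b-st,w-st): print("ped yaw",np.degrees(np.arctan2(x[1],x[0])),np.hypot(*x[:2]))
T=lambda x,y:(270+x*.3,270+(y-300)*.3)
for n,p in dict(hole=(72,541),throatL=(232,406),throatR=(285,450),tipL=(283,358),tipR=(365,420)).items(): print(n,onz("side0",T(*p),.037))
E
```

```text
[ 0.5177 -0.0539  0.0924] [np.float64(0.7), np.float64(1.4), np.float64(2.1)]
[ 0.5183 -0.0547  0.0923] [np.float64(0.3), np.float64(0.3)]
nut line deg 96.83332009683816
nut line deg 109.99753994559
ped yaw 18.007857857491803 0.040223592695116495
ped yaw 16.962248644891012 0.03170766320123031
hole [ 0.3522 -0.2832  0.037 ]
throatL [ 0.4871 -0.2596  0.037 ]
throatR [ 0.4863 -0.3058  0.037 ]
tipL [ 0.5394 -0.2479  0.037 ]
tipR [ 0.539  -0.3178  0.037 ]
```

Request:
step_arm:
  moves: [0, 0, 0, -11, -31.3, 8, 85, 0, 0, 0, -11, -31.3, 8, 85, 0, 0, 0, -11, -31.3, 8, 85, 0, 0, 0, -11, -31.3, 8, 85, 0, 0, 0, -10.5, -31.3, 9, 85, 0, 0, 7.5, 0, 0, 0, 85, 0, 0, 7.5, 0, 0, 0, 85, 0, 0, 0, 0, 0, 0, 85]

```text
t: 0.95
eef_pos: [0.518, -0.0545, 0.2011]
eef_rot: [-0.0, 0.793, 0.609, -0.0]
contact_force: [0.3, 0.1, 1.1]
opening: 0.0848
grip_force: 0.0
```

```bash
python3 - <<'E'
from h import *
from station import observe
w=save("wrist","wrist1"); 
o=observe(); print(o["t"],o["eef_pos"],o["eef_rot"],o["wrist_torque"],o["contact_force"])
print(proj("wrist1",[.518,-.054,.091]))
u,v=proj("wrist1",[.518,-.054,.091])[0].astype(int)
x,y=max(u-100,0),min(max(v-75,0),330)
print(x,y); cv2.imwrite("pics/c2.png",crop(w,x,y,200,150,800,600))
E
```

```text
1.0 [ 0.51830158 -0.05449066  0.2012034 ] [-9.32384854e-05  7.92603249e-01  6.09737711e-01 -7.15239834e-05] [-0.01448147 -0.00412444 -0.0016995 ] [ 0.82314717 -0.663961    0.32476702]
[[317.75627863 241.91858967]]
217 166
```

View pics/c2.png

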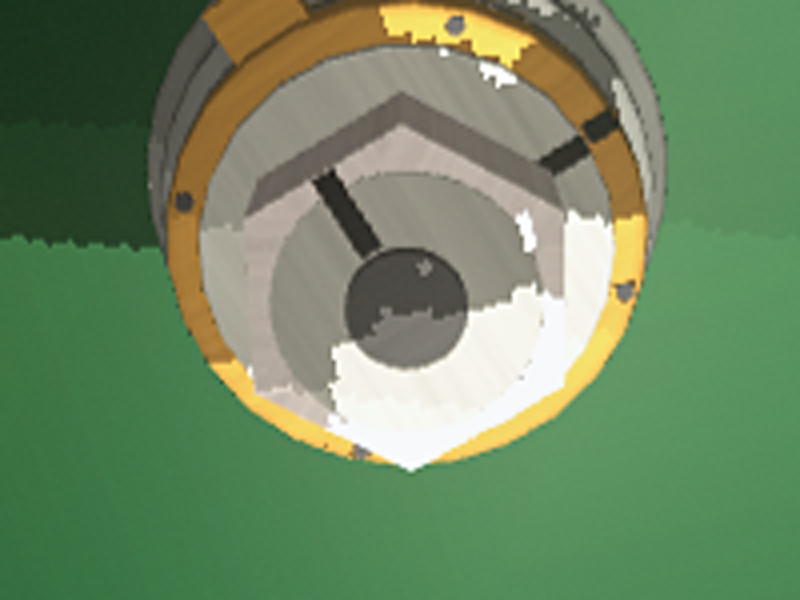

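The stud is at crop (406,308), and the nut-top corners are at (402,123), (247,215), (257,388), (411,468), (563,383) and (565,210). The nut line runs from (372,250) to (325,175), the washer line passes (565,152), and the brass line is at (602,124).

```bash
python3 - <<'E'
from h import *
from scipy.optimize import least_squares
np.set_printoptions(precision=4,suppress=True)
T=lambda p:(217+p[0]/4,166+p[1]/4)
cs=[(402,123),(247,215),(257,388),(411,468),(563,383),(565,210)]
P=np.array([onz("wrist1",T(p),.091)[:2] for p in cs]); c=P.mean(0); print(c,1e3*np.hypot(*(P-c).T))
a=np.degrees(np.arctan2(*(P-c).T[::-1])); print("flat normal mod60",(a-30)%60)
s=onz("wrist1",T((406,308)),.095)[:2]; print("stud",s)
ang=lambda p,z,c0:np.degrees(np.arctan2(*((onz("wrist1",T(p),z)[:2]-c0)[::-1])))
print("nutline",ang((372,250),.091,c),ang((325,175),.091,c),ang((348,211),.091,s))
print("washer",ang((542,165),.063,s),ang((588,147),.063,s),"brass",ang((602,124),.058,s), ang((590,134),.058,s),ang((615,118),.058,s))
print(tri([("wrist1",T((406,308))),("side0",(289.4,227.8)),("wrist0",(121.2,292.2))]))
E
```

```text
[ 0.5188 -0.0538] [29.6443 29.6646 29.427  29.9386 29.6738 29.6323]
flat normal mod60 [46.6429 45.4563 46.2989 46.0881 45.8707 46.3257]
stud [ 0.5186 -0.0535]
nutline 108.36266442867135 106.77770674682375 106.616470821124
washer 18.341490599493223 15.731672820962876 brass 17.277024434700824 16.64623320726889 16.88746496605798
(array([ 0.5184, -0.0546,  0.0922]), [np.float64(0.2), np.float64(0.4), np.float64(0.3)])
```

Request:
step_arm:
  moves: [0, 0, -1.1, 1.0, 0.3, 30, 85, 0, 0, 0, 0, 0, 40, 85, 0, 0, 0, 0, 0, 40, 75, 0, 0, 0, 0, 0, 12, 60, 0, 0, 0, 0, 0, 0, 45, 0, 0, 0, 0, 0, 0, 45, 0, 0, 0, 0, 0, 0, 45, 0, 0, 0, 0, 0, 0, 45]
  force: 30

```text
t: 1.8
eef_pos: [0.5179, -0.0531, 0.0764]
eef_rot: [-0.001, 0.787, 0.617, -0.0]
contact_force: [7.2, -1.9, -25.5]
opening: 0.0513
grip_force: 40.3
```

```bash
cat > st.py <<'E'
from h import *
from station import observe
np.set_printoptions(precision=4,suppress=True)
o=observe();r=rot(o["eef_rot"]);y=r.apply([0,1,0]);z=r.apply([0,0,1])
print(o["t"],"pos",o["eef_pos"],"yhead",round(np.degrees(np.arctan2(y[1],y[0])),2),"z",z,"F",o["contact_force"],"M",o["wrist_torque"],"open",round(o["opening"],4),"grip",o["grip_force"],"q",o["q"])
E
python3 st.py
```

```text
1.8 pos [ 0.5179 -0.0531  0.0764] yhead -13.83 z [-0.0012  0.0007 -1.    ] F [  7.217   -1.8546 -25.4545] M [-0.1744 -1.0245  0.0537] open 0.0513 grip 40.25472164154053 q [-0.2974  0.1543  2.0675  0.0004  0.9212 -0.0562]
```

Request:
step_arm:
  moves: [0, 0, 7, 0, 0, 2, 45, 0, 0, 8.5, 0, 0, 0, 45, 0, 0, 8.5, 0, 0, 0, 45, 0, 0, 8.5, 0, 0, 0, 45, 0, 0, 8.5, 0, 0, 0, 45, 0, 0, 8.5, 0, 0, 0, 45, 0, 0, 8.5, 0, 0, 0, 45, 0, 0, 8.5, 0, 0, 0, 45]

```text
t: 2.6
eef_pos: [0.5186, -0.0536, 0.0763]
eef_rot: [0.0, 0.997, 0.081, -0.0]
contact_force: [3.4, -1.7, -16.6]
opening: 0.0512
grip_force: 41.2
```

```bash
python3 st.py
```

```text
2.6 pos [ 0.5186 -0.0536  0.0763] yhead -80.68 z [-0.0002 -0.     -1.    ] F [  3.4421  -1.7465 -16.5675] M [-0.0767 -0.6196 -0.02  ] open 0.0512 grip 41.158812046051025 q [-0.2977  0.1556  2.0663 -0.0001  0.9199  1.1105]
```

Request:
step_arm:
  moves: [0, 0, 7, 0, 0, 0, 45, 0, 0, 5, 0, 0, 0, 45, 0, 0, 3, 0, 0, 0, 45, 0, 0, 1, 0, 0, 0, 45, 0, 0, 1, 0, 0, 0, 45, 0, 0, 1, 0, 0, 0, 45, 0, 0, 1, 0, 0, 0, 45, 0, 0, 0.5, 0, 0, 0, 45]

```text
t: 3.4
eef_pos: [0.5186, -0.0538, 0.0763]
eef_rot: [0.0, 0.996, -0.086, 0.0]
contact_force: [3.3, -3.2, -16.7]
opening: 0.0512
grip_force: 41.1
```

```bash
python3 - <<'E'
exec(open("st.py").read())
w=save("wrist","wrist2")
u,v=proj("wrist2",[.5187,-.0537,.080])[0].astype(int); x=max(0,min(u-120,400)); y=max(0,min(v-90,300)); print(x,y,u,v)
cv2.imwrite("pics/c3.png",crop(w,x,y,240,180,800,600))
E
```

```text
3.4 pos [ 0.5186 -0.0538  0.0763] yhead -99.85 z [-0.     -0.0004 -1.    ] F [  3.3084  -3.2074 -16.6914] M [-0.1841 -0.7274  0.0268] open 0.0512 grip 41.06149971485138 q [-0.298   0.1556  2.0662 -0.0005  0.9197  1.445 ]
198 250 318 340
```

View pics/c3.png

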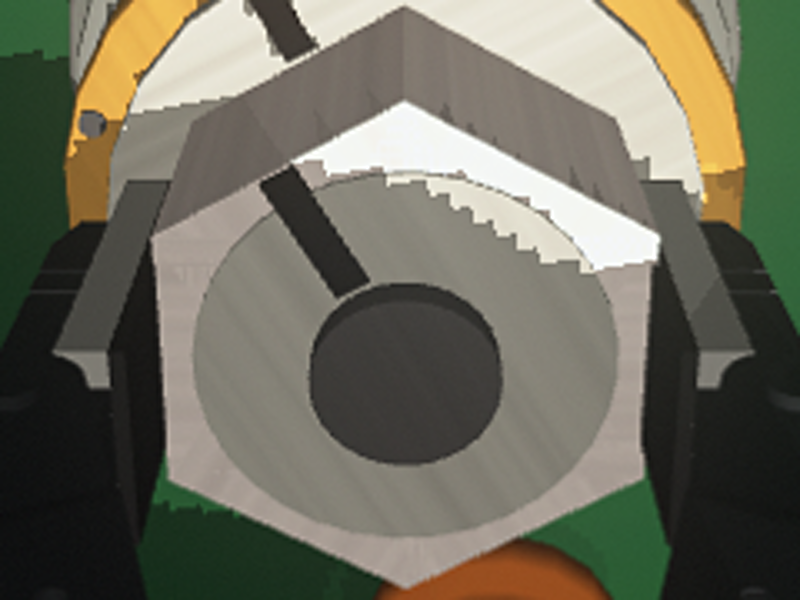

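The pads sit on two flats. The nut line runs (278,175)–(350,288), nearly in line with the washer line at (300,52)–(262,0), so only a little remains.

Request:
step_arm:
  moves: [0, 0, 0.4, 0, 0, 0, 45, 0, 0, 0.4, 0, 0, 0, 45, 0, 0, 0.4, 0, 0, 0, 45, 0, 0, 0.4, 0, 0, 0, 45, 0, 0, 0.2, 0, 0, 0, 45, 0, 0, 0, 0, 0, 0, 45, 0, 0, 0, 0, 0, 0, 45, 0, 0, 0, 0, 0, 0, 45]

```text
t: 4.25
eef_pos: [0.5186, -0.0538, 0.0763]
eef_rot: [0.0, 0.995, -0.101, 0.0]
contact_force: [3.5, -3.4, -17.6]
opening: 0.0509
grip_force: 41.0
```

```bash
python3 st.py; python3 - <<'E'
from h import *
T=lambda p:(198+p[0]*.3,250+p[1]*.3)
c=np.array([.5187,-.0537])
for t,z,p in(("nut",.091,(278,175)),("nut",.091,(314,231)),("w",.063,(300,50)),("w",.063,(262,0))):
    x=onz("wrist2",T(p),z)[:2]-c; print(t,np.degrees(np.arctan2(x[1],x[0])),np.hypot(*x))
E
```

```text
4.25 pos [ 0.5186 -0.0538  0.0763] yhead -101.64 z [-0.     -0.0004 -1.    ] F [  3.5406  -3.4439 -17.5858] M [-0.183  -0.7364  0.012 ] open 0.0509 grip 41.03622078895569 q [-0.298   0.1556  2.0662 -0.0004  0.9196  1.4762]
nut 19.789866872216404 0.0249013331106943
nut 20.191537059104192 0.017674756039826267
w 17.191794623325606 0.026709035398795777
w 18.79498506138014 0.0343890199293309
```

Request:
step_arm:
  moves: [0, 0, 0.3, 0, 0, 0, 45, 0, 0, 0.3, 0, 0, 0, 45, 0, 0, 0.2, 0, 0, 0, 45, 0, 0, 0, 0, 0, 0, 45, 0, 0, 0, 0, 0, 0, 45, 0, 0, 0, 0, 0, 0, 45, 0, 0, 0, 0, 0, 0, 45, 0, 0, 0, 0, 0, 0, 45]

```text
t: 5.05
eef_pos: [0.5187, -0.0538, 0.0763]
eef_rot: [0.0, 0.994, -0.108, 0.0]
contact_force: [4.2, -4.0, -16.6]
opening: 0.0513
grip_force: 41.1
```

```bash
python3 st.py
```

```text
5.05 pos [ 0.5187 -0.0538  0.0763] yhead -102.34 z [-0.     -0.0008 -1.    ] F [  4.2204  -3.9831 -16.6025] M [-0.1323 -0.745   0.2833] open 0.0513 grip 41.07452988624573 q [-0.2978  0.1557  2.0662 -0.0009  0.9195  1.489 ]
```

Request:
step_arm:
  moves: [0, 0, 0, 0, 0, 0, 85, 0, 0, 0, 0, 0, 0, 85, 0, 0, 0, 0, 0, 0, 85, 0, 0, 0, 0, 0, -10, 85, 0, 0, 0, 0, 0, -50, 85, 0, 0, 0, 0, 0, -50, 85, 0, 0, 0, -7.1, 40.6, 0, 85, 0, 0, 0, -7.1, 40.6, 0, 85]

```text
t: 5.85
eef_pos: [0.4892, -0.1306, 0.1919]
eef_rot: [0.001, 0.994, -0.107, 0.004]
contact_force: [0.7, -1.1, -0.4]
opening: 0.085
grip_force: 0.0
```

Request:
step_arm:
  moves: [0, 0, 0, -7.1, 40.6, -10, 85, 0, 0, 0, -7.1, 40.6, 0, 85, 0, 0, 0, -7.1, 40.6, 0, 85, 0, 0, 0, -7.2, 40.9, 0, 85, 0, 0, -6.1, 0, 0, 0, 85, 0, 0, -6.1, 0, 0, 0, 85, 0, 0, 0, 0, 0, 0, 85, 0, 0, 0, 0, 0, 0, 85]

```text
t: 6.65
eef_pos: [0.4248, -0.2825, 0.1983]
eef_rot: [0.0, 1.0, -0.004, 0.0]
contact_force: [0.6, -0.9, -0.1]
opening: 0.0848
grip_force: 0.0
```

```bash
python3 - <<'E'
exec(open("st.py").read())
w=save("wrist","wrist3"); d=save("side","side3")
print(proj("side3",[.519,-.054,.08]))
t=np.vstack([w[:,:],]); cv2.imwrite("pics/c4.png",np.hstack([cv2.resize(w,(540,405)),np.vstack([crop(d,250,210,80,60,260,195),crop(d,270,270,120,94,260,210)])]))
E
```

```text
6.65 pos [ 0.4248 -0.2825  0.1983] yhead -90.41 z [ 0.001  -0.0009 -1.    ] F [ 0.6087 -0.9089 -0.0929] M [-0.0381  0.0133 -0.0227] open 0.0848 grip 0.0 q [-0.786  -0.0394  2.0187  0.      1.1609  0.792 ]
[[289.4887 232.0929]]
```

View pics/c4.png

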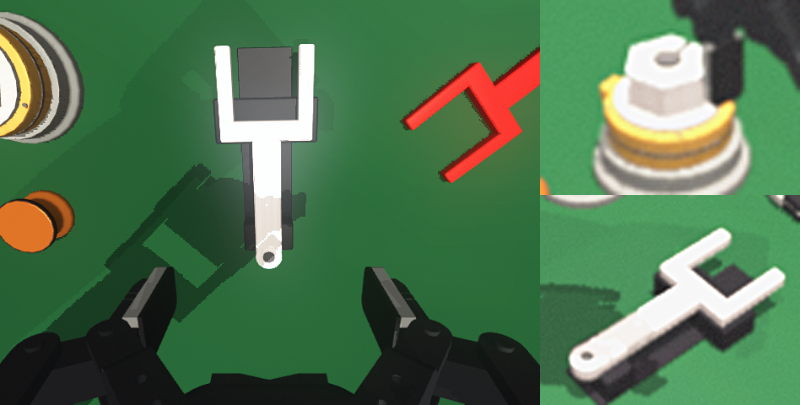

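The wrist view shows the spanner lying straight on its rest. The hole is at (268.5,257), the prong tips run (215,46)–(229,45) and (300,45)–(314,44), and the throat corners are (229,121) and (300,121). The gripper still stands in front of the side camera's view of the nut.

```bash
python3 - <<'E'
from h import *
np.set_printoptions(precision=4,suppress=True)
S=1/.84375
print("hole",tri([("wrist3",(268.5*S,257*S)),("side3",(291.2,342.1))]))
P={n:onz("wrist3",(p[0]*S,p[1]*S),.037)[:2] for n,p in dict(hole=(268.5,257),lo=(215,46),li=(229,45),ri=(300,45),ro=(314,44),tl=(229,121),tr=(300,121),bl=(217,142),br=(313,141)).items()}
for n in P: print(n,P[n])
# segment: bright low-saturation blob containing handle
im=cv2.imread("pics/wrist3.png"); hsv=cv2.cvtColor(im,cv2.COLOR_BGR2HSV)
m=((hsv[...,1]<60)&(hsv[...,2]>150)).astype(np.uint8); n,l,st,_=cv2.connectedComponentsWithStats(m)
k=l[175,315] if l[175,315] else l[190,318]; print(st[k])
ys,xs=np.where(l==k)
# handle centre-line: rows between throat and hole, edges
for r in range(175,230,12):
    x=xs[ys==r]; a=onz("wrist3",(x.min()-.5,r),.037);b=onz("wrist3",(x.max()+.5,r),.037); print(r,a[:2],b[:2],(a+b)[:2]/2,1e3*np.linalg.norm(a-b))
for r in (60,90,120):
    x=np.sort(xs[ys==r]); g=np.argmax(np.diff(x)); e=[x[0]-.5,x[g]+.5,x[g+1]-.5,x[-1]+.5]; Q=[onz("wrist3",(u,r),.037)[:2] for u in e]; print(r,Q[0],Q[3],(Q[0]+Q[3])/2,(Q[1]+Q[2])/2,1e3*np.linalg.norm(Q[1]-Q[2]))
E
```

```text
hole (array([ 0.3525, -0.2817,  0.036 ]), [np.float64(0.1), np.float64(0.1)])
hole [ 0.353  -0.2818]
lo [ 0.5438 -0.2401]
li [ 0.5444 -0.2515]
ri [ 0.544  -0.3088]
ro [ 0.5446 -0.3201]
tl [ 0.4849 -0.2486]
tr [ 0.4844 -0.3102]
bl [ 0.467  -0.2372]
br [ 0.4672 -0.3221]
[  254    52   119   267 10611]
175 [ 0.4617 -0.2679] [ 0.4615 -0.2934] [ 0.4616 -0.2807] 25.546081189685047
187 [ 0.4527 -0.2677] [ 0.4525 -0.2935] [ 0.4526 -0.2806] 25.801944465152093
199 [ 0.4434 -0.2682] [ 0.4432 -0.2935] [ 0.4433 -0.2809] 25.295796004050374
211 [ 0.434 -0.268] [ 0.4337 -0.2935] [ 0.4339 -0.2808] 25.55279360191719
223 [ 0.4243 -0.2685] [ 0.4241 -0.2936] [ 0.4242 -0.2811] 25.032148098496503
60 [ 0.5404 -0.239 ] [ 0.5398 -0.3206] [ 0.5401 -0.2798] [ 0.5401 -0.2798] 55.496466767888236
90 [ 0.5213 -0.2392] [ 0.5207 -0.3206] [ 0.521  -0.2799] [ 0.521  -0.2799] 56.112561133371756
120 [ 0.5013 -0.2394] [ 0.5007 -0.3213] [ 0.501  -0.2804] [ 0.501  -0.2804] 56.03106249067761
```

Request:
step_arm:
  moves: [0, 0, -1.0, -1.1, -1.4, 40, 85, 0, 0, 0, 0, 0, 45, 85, 0, 0, 0, 0, 0, 45, 85, 0, 0, 0, 0, 0, 30, 70, 0, 0, 0, 0, 0, 13, 50, 0, 0, 0, 0, 0, 0, 35, 0, 0, 0, 0, 0, 0, 22, 0, 0, 0, 0, 0, 0, 20]
  force: 80

```text
t: 7.55
eef_pos: [0.4248, -0.2823, 0.0265]
eef_rot: [0.002, 1.0, 0.006, 0.001]
contact_force: [-0.2, -0.2, -1.3]
opening: 0.0243
grip_force: 78.5
```

Request:
step_arm:
  moves: [0, 0, 0, 0, 0, 0, 20, 0, 0, 0, 0, 0, 0, 20, 0, 0, 0, 0, 0, 0, 20, 0, 0, 0, 0, 0, 0, 20, 0, 0, 0, 0, 0, 0, 20, 0, 0, 0, 0, 0, 0, 20, 0, 0, 0, 0, 0, 0, 20, 0, 0, 0, 0, 0, 0, 20]

```text
t: 8.35
eef_pos: [0.4246, -0.2821, 0.0262]
eef_rot: [0.001, 1.0, 0.006, 0.001]
contact_force: [0.2, 0.9, 7.2]
opening: 0.0245
grip_force: 79.6
```

```bash
python3 st.py
```

```text
8.35 pos [ 0.4246 -0.2821  0.0262] yhead -89.3 z [ 0.0023 -0.0021 -1.    ] F [0.2089 0.9427 7.1763] M [ 0.142   0.1053 -0.0421] open 0.0245 grip 79.62271928787231 q [-0.7857  0.2204  2.1073  0.0002  0.8107  0.7728]
```

Request:
step_arm:
  moves: [0, 0, 0, 0, 0, -20, 20, 0, 0, 0, 0, 0, -45, 20, 0, 0, 0, 0, 0, -45, 20, 0, 0, 0, 0, 0, -15, 20, 0, 0, -3, 0, 0, 0, 20, 0, 0, -6, 0, 0, 0, 20, 0, 0, -7, 0, 0, 0, 20, 0, 0, -7, 0, 0, 0, 20]
  force: 90

```text
t: 9.15
eef_pos: [0.4229, -0.2806, 0.1489]
eef_rot: [-0.0, 0.978, 0.208, -0.0]
contact_force: [-0.4, 0.6, -2.0]
opening: 0.0239
grip_force: 88.7
```

Request:
step_arm:
  moves: [0, 0, -7, 0, 0, 0, 20, 0, 0, -7, 0, 0, 0, 20, 0, 0, -7, 0, 0, 0, 20, 0, 0, -7, 0, 0, 0, 20, 0, 0, -7, 0, 0, 0, 20, 0, 0, -7, 0, 0, 0, 20, 0, 0, -7, 0, 0, 0, 20, 0, 0, -7, 0, 0, 0, 20]

```text
t: 9.95
eef_pos: [0.423, -0.2807, 0.1488]
eef_rot: [-0.001, 0.766, 0.643, -0.0]
contact_force: [-0.0, 0.9, -2.0]
opening: 0.0243
grip_force: 88.7
```

Request:
step_arm:
  moves: [0, 0, -7, 0, 0, 0, 20, 0, 0, -7, 0, 0, 0, 20, 0, 0, -7, 0, 0, 0, 20, 0, 0, -5, 0, 0, 0, 20, 0, 0, -2, 0, 0, 0, 20, 0, 0, 0, 0, 0, 0, 20, 0, 0, 0, 0, 0, 0, 20, 0, 0, 0, 0, 0, 0, 20]

```text
t: 10.75
eef_pos: [0.4233, -0.2809, 0.1491]
eef_rot: [-0.0, 0.59, 0.807, 0.0]
contact_force: [1.1, 0.0, -1.5]
opening: 0.0243
grip_force: 88.7
```

```bash
python3 - <<'E'
exec(open("st.py").read())
h=np.arctan2(y[1],y[0]);x=r.apply([1,0,0]);hp=np.radians(107.7)
tgt=np.array([.5187-.0941*np.cos(hp),-.0538-.0941*np.sin(hp),0]); d=tgt-o["eef_pos"]
print("x",1e3*d@x,"y",1e3*d@y)
E
```

```text
10.75 pos [ 0.4233 -0.2809  0.1491] yhead 17.67 z [-0.0003  0.0002 -1.    ] F [ 1.0916  0.0375 -1.5476] M [-0.0446 -0.0208  0.0153] open 0.0243 grip 88.6928915977478 q [-0.7858  0.0167  2.0607 -0.      1.0645 -1.0942]
x 93.31435381988327 y 159.91283402433308
```

Request:
step_arm:
  moves: [0, 0, 0, 8.5, 15, 0, 20, 0, 0, 0, 19, 32, 0, 20, 0, 0, 0, 19, 32, 0, 20, 0, 0, 0, 19, 32, 10, 20, 0, 0, 0, 19, 32, 15, 20, 0, 0, 0, 8.8, 16.9, 15, 20, 0, 0, 0, 0, 0, 0, 20, 0, 0, 0, 0, 0, 0, 20]

```text
t: 11.55
eef_pos: [0.5471, -0.1434, 0.1089]
eef_rot: [-0.001, 0.59, 0.808, -0.0]
contact_force: [-0.3, -0.4, -2.1]
opening: 0.0244
grip_force: 88.9
```

```bash
python3 - <<'E'
exec(open("st.py").read())
w=save("wrist","wrist5"); print(proj("wrist5",[.5187,-.0538,.091]))
cv2.imwrite("pics/c5.png",cv2.resize(w,(800,600),interpolation=cv2.INTER_CUBIC))
E
```

```text
11.55 pos [ 0.5471 -0.1434  0.1089] yhead 17.75 z [-0.0014  0.0001 -1.    ] F [-0.3121 -0.3899 -2.0599] M [-0.0482  0.0289  0.0502] open 0.0244 grip 88.85892391204834 q [-0.4355  0.1972  1.9461 -0.0007  0.9996 -0.7449]
[[318.3449  73.9814]]
```

View pics/c5.png

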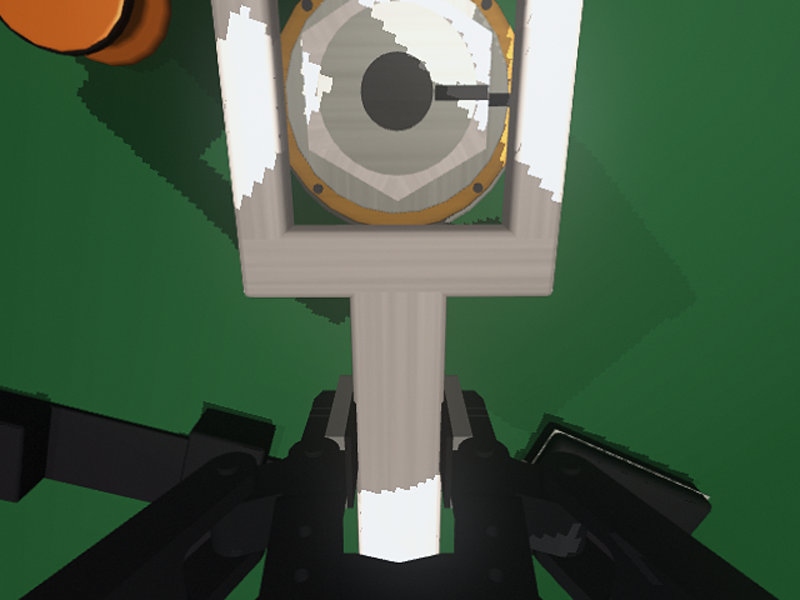

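The nut shows between the prongs. The stud is at (396,91), the nut corners at (398,201), (310,150) and (487,150), the head's back corners at (246,296) and (552,295), and the throat edge near y=237. The nut line now points at the washer line, so the nut is seated.

```bash
python3 - <<'E'
from h import *
np.set_printoptions(precision=4,suppress=True)
hp=np.radians(107.75); u=np.array([np.cos(hp),np.sin(hp)]); v=np.array([-u[1],u[0]]); c=np.array([.5187,-.0538])
for n,p,z in [("stud",(396,91),.095),("nutc",(398,201),.091),("nutl",(310,150),.091),("nutr",(487,150),.091),("bl",(246,296),.1197),("br",(552,295),.1197),("tl",(289,237),.1197),("tr",(513,237),.1197),("il",(272,0),.1197),("ir",(528,0),.1197),("ol",(213,0),.1197),("or",(582,0),.1197),("hl",(352,320),.1197),("hr",(445,320),.1197)]:
    x=onz("wrist5",(p[0]*.8,p[1]*.8),z)[:2]-c; print(n,"along %.1f lat %.1f mm"%(1e3*x@u,1e3*x@v))
E
```

```text
stud along 0.0 lat 0.5 mm
nutc along -30.2 lat 0.0 mm
nutl along -15.5 lat 25.8 mm
nutr along -15.5 lat -26.1 mm
bl along -51.1 lat 39.6 mm
br along -50.9 lat -40.1 mm
tl along -35.6 lat 27.3 mm
tr along -35.6 lat -28.8 mm
il along 15.9 lat 27.1 mm
ir along 15.8 lat -28.1 mm
ol along 15.8 lat 39.7 mm
or along 15.7 lat -39.6 mm
hl along -57.8 lat 12.2 mm
hr along -57.8 lat -12.5 mm
```

Request:
step_arm:
  moves: [0, 0, 0, 0, -0.2, 8, 20, 0, 0, 0, 0, 0, 8, 20, 0, 0, 0, 0, 0, 8, 20, 0, 0, 0, 0, 0, 8, 20, 0, 0, 0, 0, 0, 6, 20, 0, 0, 0, 0, 0, 3, 20, 0, 0, 0, 0, 0, 0, 20, 0, 0, 0, 0, 0, 0, 20]

```text
t: 12.4
eef_pos: [0.5474, -0.1436, 0.0685]
eef_rot: [0.0, 0.59, 0.808, 0.0]
contact_force: [0.4, -0.1, -1.7]
opening: 0.0246
grip_force: 88.9
```

```bash
python3 st.py
```

```text
12.4 pos [ 0.5474 -0.1436  0.0685] yhead 17.71 z [ 0.0003 -0.0001 -1.    ] F [ 0.4478 -0.1299 -1.715 ] M [-0.0578 -0.0069  0.0055] open 0.0246 grip 88.92378687858582 q [-0.4359  0.2574  1.9613  0.      0.9226 -0.7449]
```

Request:
step_arm:
  moves: [0, 0, 3, 0.1, -4.9, 0, 20, 0, 0, 3, 0.1, -4.9, 0, 20, 0, 0, 0, 0, 0, 0, 20, 0, 0, 0, 0, 0, 0, 20, 0, 0, 0, 0, 0, 0, 20, 0, 0, 0, 0, 0, 0, 20, 0, 0, 0, 0, 0, 0, 20, 0, 0, 0, 0, 0, 0, 20]

```text
t: 13.2
eef_pos: [0.5379, -0.1461, 0.0683]
eef_rot: [0.0, 0.631, 0.776, 0.0]
contact_force: [-0.2, -0.4, -2.1]
opening: 0.024
grip_force: 88.9
```

```bash
cat >> st.py <<'E'
x=r.apply([1,0,0]); c=np.array([.5187,-.0538])-o["eef_pos"][:2]; print("nut in tool mm x %.1f y %.1f"%(1e3*c@x[:2],1e3*c@y[:2]))
E
python3 st.py
```

```text
13.2 pos [ 0.5379 -0.1461  0.0683] yhead 11.71 z [ 0.0002 -0.     -1.    ] F [-0.224  -0.3868 -2.0711] M [-0.0623  0.0041 -0.0695] open 0.024 grip 88.91840100288391 q [-0.4473  0.2409  1.9822  0.0001  0.9183 -0.6517]
nut in tool mm x 94.3 y -0.1
```

Request:
step_arm:
  moves: [0, 0, 4, 0.2, -6.6, 0, 20, 0, 0, 4, 0.2, -6.6, 0, 20, 0, 0, 4, 0.2, -6.6, 0, 20, 0, 0, 4, 0.2, -6.6, 0, 20, 0, 0, 4, 0.2, -6.6, 0, 20, 0, 0, 4, 0.2, -6.6, 0, 20, 0, 0, 4, 0.2, -6.6, 0, 20, 0, 0, 4, 0.2, -6.6, 0, 20]

```text
t: 14.0
eef_pos: [0.4861, -0.1427, 0.0686]
eef_rot: [0.001, 0.821, 0.571, 0.0]
contact_force: [2.2, 1.4, -2.7]
opening: 0.0239
grip_force: 89.0
```

```bash
cat > pol.py <<'E'
from h import *
def pol(tag,r,z,c=(.5187,-.0538)):
    g=cv2.imread(f"pics/{tag}.png",0).astype(np.float32); a=np.radians(np.arange(-180,180,.5))
    X=np.c_[c[0]+r*np.cos(a),c[1]+r*np.sin(a),np.full(len(a),z)]; p=proj(tag,X).astype(np.float32)
    v=cv2.remap(g,p[None,:,0],p[None,:,1],cv2.INTER_LINEAR,borderValue=255)[0]
    bg=np.array([np.median(np.take(v,range(i-24,i+25),mode='wrap')) for i in range(len(v))])
    dk=bg-v; return [(round(float(np.degrees(a[i])),1),int(dk[i])) for i in range(len(v)) if dk[i]>35 and dk[i]==max(np.take(dk,range(i-8,i+9),mode='wrap'))]
def lines(tag):
    for n,r,z in(("nut",.016,.091),("nut",.020,.091),("washer",.033,.063),("washer",.036,.063),("brass",.0395,.058),("brass",.0435,.058)): print(tag,n,r,pol(tag,r,z))
E
python3 st.py; python3 - <<'E'
from pol import *
save("wrist","wrist6"); lines("wrist1"); lines("wrist6")
E
```

```text
14.0 pos [ 0.4861 -0.1427  0.0686] yhead -20.3 z [ 0.0013 -0.0015 -1.    ] F [ 2.1572  1.409  -2.6585] M [-0.0405 -0.1396  0.5606] open 0.0239 grip 88.96979212760925 q [-0.4858  0.1372  2.1049 -0.0009  0.8976 -0.131 ]
nut in tool mm x 94.7 y -0.2
wrist1 nut 0.016 []
wrist1 nut 0.02 [(105.0, 76), (111.5, 77)]
wrist1 washer 0.033 [(-130.5, 35), (20.5, 99)]
wrist1 washer 0.036 [(20.0, 99)]
wrist1 brass 0.0395 [(-26.5, 98), (17.0, 72), (59.0, 45), (63.5, 48)]
wrist1 brass 0.0435 [(-117.0, 57), (19.5, 54)]
wrist6 nut 0.016 []
wrist6 nut 0.02 [(-115.5, 94), (-14.0, 133), (-4.5, 133)]
wrist6 washer 0.033 [(-61.0, 51), (-46.5, 53), (0.0, 82), (177.0, 96)]
wrist6 washer 0.036 [(-167.5, 49), (-54.0, 41), (11.5, 133)]
wrist6 brass 0.0395 []
wrist6 brass 0.0435 []
```

Request:
step_arm:
  moves: [0, 0, 4, 0.1, -6.6, 0, 20, 0, 0, 4, 0.2, -6.6, 0, 20, 0, 0, 4, 0.2, -6.6, 0, 20, 0, 0, 2, 0, -3.3, 0, 20, 0, 0, 1, 0, -1.6, 0, 20, 0, 0, 0, 0, 0, 0, 20, 0, 0, 0, 0, 0, 0, 20, 0, 0, 0, 0, 0, 0, 20]

```text
t: 14.85
eef_pos: [0.4641, -0.1315, 0.0684]
eef_rot: [0.0, 0.888, 0.46, 0.0]
contact_force: [1.1, -1.3, -1.9]
opening: 0.0242
grip_force: 89.0
```

```bash
python3 st.py; python3 - <<'E'
from pol import *
w=save("wrist","wrist7"); 
t=np.hstack([crop(w,200,0,240,180,800,600)]); cv2.imwrite("pics/c6.png",t)
E
```

```text
14.85 pos [ 0.4641 -0.1315  0.0684] yhead -35.25 z [ 0.0003 -0.0004 -1.    ] F [ 1.1052 -1.257  -1.9059] M [-0.2179 -0.1504  0.4315] open 0.0242 grip 88.99862051010132 q [-0.4867  0.0869  2.1614 -0.0003  0.8929  0.1287]
nut in tool mm x 94.9 y -0.2
```

View pics/c6.png

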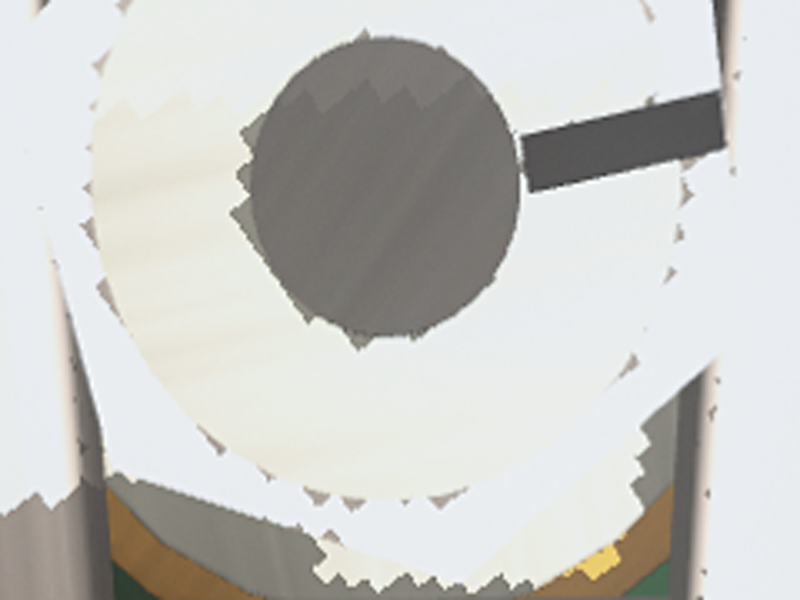

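The nut line runs from (526,163) to (722,119) in the crop, with the stud at (385,188).

```bash
python3 - <<'E'
from h import *
c=np.array([.5187,-.0538])
W=lambda t,p,z:onz(t,p,z)[:2]
A=lambda x:np.degrees(np.arctan2(x[1],x[0]))
T=lambda p:(200+p[0]*.3,p[1]*.3)
a,b=W("wrist7",T((526,163)),.091),W("wrist7",T((722,119)),.091); s=W("wrist7",T((385,188)),.095)
print("nut7",A(b-a),A(b-c),A(b-s),"stud err",1e3*(s-c))
e=[W("wrist7",T(p),.091) for p in((522,134),(718,91),(530,192),(726,147))]; print(A(e[1]-e[0]),A(e[3]-e[2]))
T5=lambda p:(p[0]*.8,p[1]*.8)
a,b=W("wrist5",T5((435,91.5)),.091),W("wrist5",T5((488,93)),.091); s=W("wrist5",T5((396,91)),.095); print("nut5 seated",A(b-a),A(b-c),A(b-s))
T2=lambda p:(217+p[0]/4,166+p[1]/4)
E
python3 - <<'E'
# centroid of line on nut (dark, r 12..24) and washer, by dark mask in rectified top view
import sys; sys.path.insert(0,'.')
import os; os.chdir('.')
from h import *
def line(tag,z,r0,r1,lo,hi,thr,c=(.5187,-.0538)):
    g=cv2.imread(f"pics/{tag}.png",0).astype(np.float32); a=np.radians(np.arange(lo,hi,.25)); out=[]
    for r in np.arange(r0,r1,.0005):
        p=proj(tag,np.c_[c[0]+r*np.cos(a),c[1]+r*np.sin(a),np.full(len(a),z)]).astype(np.float32)
        v=cv2.remap(g,p[None,:,0],p[None,:,1],1,borderValue=255)[0]; m=v<thr
        if m.sum()>3: out.append(np.degrees(a[m].mean()))
    return tag,np.round(np.median(out),2) if out else None,len(out)
print(line("wrist1",.091,.014,.020,85,125,75),line("wrist5",.091,.015,.022,0,40,90),line("wrist6",.091,.014,.022,-40,15,110),line("wrist7",.091,.014,.022,-50,0,110))
print(line("wrist1",.063,.031,.036,5,30,80),line("wrist1",.058,.040,.044,8,26,80))
E
```

```text
nut7 -23.94984751257683 -24.46944943508022 -23.851504680811914 stud err [-0.29533173 -0.17039656]
-24.287431908517952 -23.607999257850558
nut5 seated 16.123421698203433 17.330736396362173 17.242345688350614
('wrist1', np.float64(108.0), 12) ('wrist5', np.float64(17.62), 14) ('wrist6', np.float64(-9.25), 16) ('wrist7', np.float64(-24.5), 16)
('wrist1', np.float64(18.0), 10) ('wrist1', np.float64(18.0), 8)
```

Request:
step_arm:
  moves: [0, 0, 1.1, 0, -1.8, 0, 20, 0, 0, 1.1, 0, -1.8, 0, 20, 0, 0, 1, 0, -1.7, 0, 20, 0, 0, 0, 0, 0, 0, 20, 0, 0, 0, 0, 0, 0, 20, 0, 0, 0, 0, 0, 0, 20, 0, 0, 0, 0, 0, 0, 20, 0, 0, 0, 0, 0, 0, 20]

```text
t: 15.7
eef_pos: [0.4596, -0.1282, 0.0684]
eef_rot: [0.0, 0.901, 0.434, 0.0]
contact_force: [2.1, -2.6, -2.2]
opening: 0.0241
grip_force: 89.0
```

```bash
python3 st.py; cat > line.py <<'E'
from h import *
def line(tag,z,r0,r1,lo,hi,thr,c=(.5187,-.0538)):
    g=cv2.imread(f"pics/{tag}.png",0).astype(np.float32); a=np.radians(np.arange(lo,hi,.25)); out=[]
    for r in np.arange(r0,r1,.0005):
        p=proj(tag,np.c_[c[0]+r*np.cos(a),c[1]+r*np.sin(a),np.full(len(a),z)]).astype(np.float32)
        v=cv2.remap(g,p[None,:,0],p[None,:,1],1,borderValue=255)[0]; m=v<thr
        if m.sum()>3: out.append(np.degrees(a[m].mean()))
    return tag,np.round(np.median(out),2) if out else None,len(out)
E
python3 -c "
from line import *
save('wrist','wrist8'); print(line('wrist8',.091,.014,.022,-50,0,110))"
```

```text
15.7 pos [ 0.4596 -0.1282  0.0684] yhead -38.51 z [ 0.0001 -0.0001 -1.    ] F [ 2.0878 -2.5601 -2.1746] M [-0.382  -0.1975  0.2592] open 0.0241 grip 88.98457646369934 q [-0.485   0.0759  2.1734  0.      0.8922  0.1872]
nut in tool mm x 95.0 y -0.1
('wrist8', np.float64(-28.0), 16)
```

Request:
step_arm:
  moves: [0, 0, -3.6, 0.2, 6, 0, 20, 0, 0, -3.6, 0.2, 6, 0, 20, 0, 0, -3.6, 0.2, 6, 0, 20, 0, 0, 0, 0, 0, 0, 20, 0, 0, 0, 0, 0, -8, 20, 0, 0, 0, 0, 0, -10, 20, 0, 0, 0, 0, 0, -14, 20, 0, 0, 0, 0, 0, -14, 20]

```text
t: 16.55
eef_pos: [0.4745, -0.1376, 0.116]
eef_rot: [-0.0, 0.856, 0.517, 0.0]
contact_force: [0.7, -0.2, -1.7]
opening: 0.024
grip_force: 89.7
```

```bash
python3 st.py; python3 -c "
from line import *
save('wrist','wrist9'); print(line('wrist9',.091,.014,.022,-50,0,110),line('wrist9',.091,.014,.022,-50,0,80))"
```

```text
16.55 pos [ 0.4745 -0.1376  0.116 ] yhead -27.7 z [-0.0003  0.0006 -1.    ] F [ 0.6635 -0.2178 -1.6979] M [-0.022  -0.0436 -0.0383] open 0.024 grip 89.74443554878235 q [-0.4881  0.033   2.1132  0.0004  0.996  -0.0048]
nut in tool mm x 94.7 y 0.2
('wrist9', np.float64(-19.0), 16) ('wrist9', None, 0)
```

```bash
python3 - <<'E'
from h import *
for tag in("wrist8","wrist9"):
    g=cv2.imread(f"pics/{tag}.png",0).astype(np.float32)
    for z,r in((.091,.014),(.091,.018),(.091,.022),(.063,.034),(.058,.0405),(.058,.0435)):
        A=np.arange(-60,31,3); a=np.radians(A); p=proj(tag,np.c_[.5187+r*np.cos(a),-.0538+r*np.sin(a),np.full(len(a),z)]).astype(np.float32)
        print(tag,z,r,cv2.remap(g,p[None,:,0],p[None,:,1],1,borderValue=0)[0].astype(int))
print(np.arange(-60,31,3)); print(proj("wrist9",[.5187,-.0538,.091]))
E
```

```text
wrist8 0.091 0.014 [233 234 234 234 233 234 234 234 111  87  86  86  85  77 234 233 234 233
 233 234 234 234 234 234 234 234 234 234 234   0   0]
wrist8 0.091 0.018 [234 234 234 233 234 234 233 234 235  86  87  85  85 229 233 233 234 234
 234 234 234 234  95   0   0   0   0   0   0   0   0]
wrist8 0.091 0.022 [234 235 235 235 233 233 235 233 234 144  85  85  84 234 234 234 234 234
 234   0   0   0   0   0   0   0   0   0   0   0   0]
wrist8 0.063 0.034 [212 234 235 235 234 235 235 235 234 235 234 235 233 215 194 131 157 234
 234   0   0   0   0   0   0   0   0   0   0   0   0]
wrist8 0.058 0.0405 [234 234 234 234 234 234 234 234 234 234 234 234 234 234 234 234 234 234
   0   0   0   0   0   0   0   0   0   0   0   0   0]
wrist8 0.058 0.0435 [234 234 234 234 234 234 234 234 234 234 234 233 234 234 234 234 234   0
   0   0   0   0   0   0   0   0   0   0   0   0   0]
wrist9 0.091 0.014 [235 236 235 235 235 236 236 236 235 236 238 138  89  90  90  89  95 182
 235 235 235 235 235 236 236 236 236 236 235 236 236]
wrist9 0.091 0.018 [236 236 236 236 236 235 235 236 236 236 236 237  82  90  90  88 219 235
 235 236 235 235 236 236 236 235 237 236 236 237 237]
wrist9 0.091 0.022 [235 236 236 237 235 237 239 212 236 238 211 193 145  90  86  87 238 236
 237 212 212 229 236 236 236 236 236 235 223 237 237]
wrist9 0.063 0.034 [136 134 131 149 144 193 236 236 235 236  90  89 148 236 235 235 235 233
 139 139 143 154 147 191 235 237 236 237 184 168 166]
wrist9 0.058 0.0405 [205 204 205 206 205 207 207 203 158 127 104  91 112 138 174 193 197 197
 199 204 206 205 204 203 155  99  69 176  25   0   0]
wrist9 0.058 0.0435 [160 164 169 167  90  89  89  94 103 127 137 140 135 119  99  87  86  87
  97 120 131 154 136 119 105 106  77   0   0   0   0]
[-60 -57 -54 -51 -48 -45 -42 -39 -36 -33 -30 -27 -24 -21 -18 -15 -12  -9
  -6  -3   0   3   6   9  12  15  18  21  24  27  30]
[[318.02207499  74.41385611]]
```

The washer stayed at about -28.5°, but the nut came back about 9° with the spanner. I'll look once to see why.

```bash
python3 -c "
import cv2; w=cv2.imread('pics/wrist9.png'); cv2.imwrite('pics/c7.png',cv2.resize(w,(800,600),interpolation=cv2.INTER_CUBIC))"
```

```text
(no output)
```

View pics/c7.png

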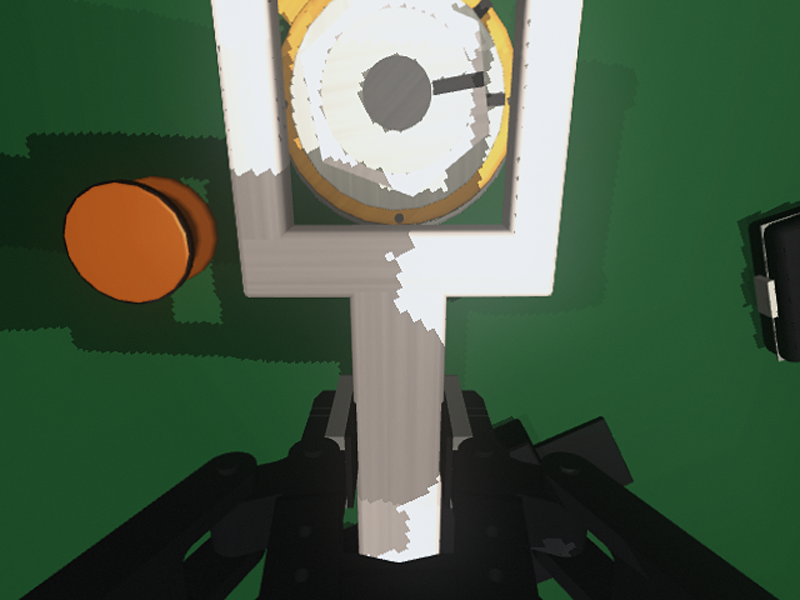

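The spanner sits unchanged in the grip: head corners at (244,296) and (552,295). The nut line points at (485,78), but the washer line is at (495,99), so the nut was dragged back as the spanner backed off. I'll measure the washer angle and the lateral centring, re-seat the nut with the spanner, then lift straight off without backing.

```bash
python3 - <<'E'
from h import *
hp=np.radians(62.3); u=np.array([np.cos(hp),np.sin(hp)]); v=np.array([-u[1],u[0]]); c=np.array([.5187,-.0538])
W=lambda p,z:onz("wrist9",(p[0]*.8,p[1]*.8),z)[:2]-c
for n,p,z in [("stud",(396,91),.095),("bl",(245,296),.1268),("br",(552,295),.1268),("il",(272,0),.1268),("ir",(528,0),.1268),("ol",(212,0),.1268),("or",(582,0),.1268),("hl",(352,320),.1268),("hr",(445,320),.1268)]:
    x=W(p,z); print(n,"along %.1f lat %.1f"%(1e3*x@u,1e3*x@v))
for n,p,z in(("nut",(485,78),.091),("nut",(460,84),.091),("washer",(496,99),.063),("brass",(485,8),.058)):
    x=W(p,z); print(n,np.degrees(np.arctan2(x[1],x[0])),np.hypot(*x))
from line import line
print(line("wrist9",.063,.031,.036,-45,-15,110),line("wrist9",.058,.0395,.0425,5,30,100))
E
```

```text
stud along 0.2 lat 0.4
bl along -51.5 lat 39.7
br along -51.3 lat -40.2
il along 15.4 lat 27.0
ir along 15.4 lat -28.1
ol along 15.3 lat 39.8
or along 15.3 lat -39.7
hl along -58.2 lat 12.1
hr along -58.2 lat -12.6
nut -18.863773559239128 0.02594475165488294
nut -20.251495255654326 0.018538168933888783
washer -27.22027283433712 0.034437899680247304
brass 16.6832301877192 0.041605999584372076
('wrist9', np.float64(-27.38), 10) ('wrist9', np.float64(17.87), 7)
```

Request:
step_arm:
  moves: [0, 0, -3.9, 0.2, 6.2, 0, 20, 0, 0, -3.9, 0.2, 6.2, 0, 20, 0, 0, 0, 0, 0, 5, 20, 0, 0, 0, 0, 0, 10, 20, 0, 0, 0, 0, 0, 12, 20, 0, 0, 0, 0, 0, 10, 20, 0, 0, 0, 0, 0, 8, 20, 0, 0, 0, 0, 0, 2.5, 20]

```text
t: 17.4
eef_pos: [0.4849, -0.1424, 0.065]
eef_rot: [-0.001, 0.819, 0.574, -0.001]
contact_force: [0.3, 0.5, -1.6]
opening: 0.0241
grip_force: 89.7
```

Request:
step_arm:
  moves: [0, 0, 2.5, 0.1, -4.1, 0, 20, 0, 0, 2.5, 0.1, -4.1, 0, 20, 0, 0, 2.5, 0.1, -4.1, 0, 20, 0, 0, 2.5, 0.1, -4.1, 0, 20, 0, 0, 2.5, 0.1, -4.1, 0, 20, 0, 0, 1.5, 0, -2.5, 0, 20, 0, 0, 0, 0, 0, 0, 20, 0, 0, 0, 0, 0, 0, 20]

```text
t: 18.2
eef_pos: [0.4656, -0.1325, 0.0669]
eef_rot: [-0.0, 0.882, 0.471, -0.0]
contact_force: [0.4, 0.2, -3.1]
opening: 0.0244
grip_force: 89.7
```

```bash
python3 st.py; python3 -c "
from line import *
save('wrist','wrist10'); print(line('wrist10',.091,.014,.022,-50,0,110))"
```

```text
18.2 pos [ 0.4656 -0.1325  0.0669] yhead -33.87 z [-0.0001  0.0001 -1.    ] F [ 0.445   0.1939 -3.0596] M [-0.0462  0.1013  0.0738] open 0.0244 grip 89.72515225410461 q [-0.4873  0.0936  2.1576  0.      0.8905  0.1038]
nut in tool mm x 95.0 y 0.3
('wrist10', np.float64(-25.38), 16)
```

Request:
step_arm:
  moves: [0, 0, 0.5, 0, -0.8, 0, 20, 0, 0, 0.5, 0, -0.8, 0, 20, 0, 0, 0.5, 0, -0.8, 0, 20, 0, 0, 0.3, 0, -0.5, 0, 20, 0, 0, 0, 0, 0, 0, 20, 0, 0, 0, 0, 0, 0, 20, 0, 0, 0, 0, 0, 0, 20, 0, 0, 0, 0, 0, 0, 20]

```text
t: 19.05
eef_pos: [0.4632, -0.1309, 0.0668]
eef_rot: [-0.0, 0.89, 0.456, 0.0]
contact_force: [-0.7, 0.9, -2.2]
opening: 0.0242
grip_force: 89.7
```

```bash
python3 st.py; python3 -c "
from line import *
save('wrist','wrist11'); print(line('wrist11',.091,.014,.022,-50,0,110))"
```

```text
19.05 pos [ 0.4632 -0.1309  0.0668] yhead -35.7 z [ 0.  0. -1.] F [-0.6556  0.9011 -2.2127] M [-0.0139  0.0497  0.0098] open 0.0242 grip 89.73198652267456 q [-0.4866  0.0877  2.1642  0.      0.8897  0.1365]
nut in tool mm x 95.0 y 0.1
('wrist11', np.float64(-27.12), 16)
```

Request:
step_arm:
  moves: [0, 0, 0.3, 0, -0.5, 0, 20, 0, 0, 0.3, 0, -0.5, 0, 20, 0, 0, 0.3, 0, -0.5, 0, 20, 0, 0, 0, 0, 0, 0, 20, 0, 0, 0, 0, 0, 0, 20, 0, 0, 0, 0, 0, 0, 20, 0, 0, 0, 0, 0, 0, 20, 0, 0, 0, 0, 0, 0, 20]

```text
t: 19.9
eef_pos: [0.462, -0.13, 0.0668]
eef_rot: [0.0, 0.893, 0.449, 0.0]
contact_force: [-0.8, 0.5, -1.4]
opening: 0.0242
grip_force: 89.7
```

```bash
python3 st.py; python3 -c "
from line import *
save('wrist','wrist12'); print(line('wrist12',.091,.014,.022,-50,0,110))"
```

```text
19.9 pos [ 0.462  -0.13    0.0668] yhead -36.6 z [ 0. -0. -1.] F [-0.8053  0.5162 -1.4109] M [-0.0744  0.0734  0.0575] open 0.0242 grip 89.73574161529541 q [-0.4861  0.0846  2.1675 -0.      0.8894  0.1527]
nut in tool mm x 95.0 y 0.1
('wrist12', np.float64(-27.75), 16)
```

Request:
step_arm:
  moves: [0, 0, 0.3, 0, -0.5, 0, 20, 0, 0, 0.3, 0, -0.5, 0, 20, 0, 0, 0, 0, 0, 0, 20, 0, 0, 0, 0, 0, 0, 20, 0, 0, 0, 0, 0, 0, 20, 0, 0, 0, 0, 0, 0, 20, 0, 0, 0, 0, 0, 0, 20, 0, 0, 0, 0, 0, 0, 20]

```text
t: 20.75
eef_pos: [0.4612, -0.1294, 0.0669]
eef_rot: [0.0, 0.896, 0.445, 0.0]
contact_force: [1.0, 0.1, -2.6]
opening: 0.0245
grip_force: 89.7
```

```bash
python3 st.py; python3 -c "
from line import *
save('wrist','wrist13'); print(line('wrist13',.091,.014,.022,-50,0,110))"
```

```text
20.75 pos [ 0.4612 -0.1294  0.0669] yhead -37.21 z [ 0.0003 -0.0001 -1.    ] F [ 0.9752  0.1237 -2.6354] M [-0.0471 -0.1226  0.1365] open 0.0245 grip 89.72914338111877 q [-0.4858  0.0826  2.1696  0.0001  0.8891  0.1635]
nut in tool mm x 95.0 y 0.1
('wrist13', np.float64(-27.88), 16)
```

Request:
step_arm:
  moves: [0, 0, 0.3, 0, -0.5, 0, 20, 0, 0, 0.2, 0, -0.3, 0, 20, 0, 0, 0, 0, 0, 0, 20, 0, 0, 0, 0, 0, 0, 20, 0, 0, 0, 0, 0, 0, 20, 0, 0, 0, 0, 0, 0, 20, 0, 0, 0, 0, 0, 0, 20, 0, 0, 0, 0, 0, 0, 20]

```text
t: 21.6
eef_pos: [0.4606, -0.1289, 0.0669]
eef_rot: [0.0, 0.898, 0.441, 0.0]
contact_force: [2.1, -0.3, -2.2]
opening: 0.0242
grip_force: 89.7
```

```bash
python3 st.py; python3 -c "
from line import *
save('wrist','wrist14'); print(line('wrist14',.091,.014,.022,-50,0,110))"
```

```text
21.6 pos [ 0.4606 -0.1289  0.0669] yhead -37.7 z [ 0.0004 -0.0001 -1.    ] F [ 2.0885 -0.2569 -2.1993] M [-0.0637 -0.2184  0.1869] open 0.0242 grip 89.7291111946106 q [-0.4855  0.081   2.1713  0.0001  0.8889  0.1725]
nut in tool mm x 95.0 y -0.0
('wrist14', np.float64(-27.88), 16)
```

Request:
step_arm:
  moves: [0, 0, 0, 0, 0, -5, 20, 0, 0, 0, 0, 0, -6, 20, 0, 0, 0, 0, 0, -6, 20, 0, 0, 0, 0, 0, -6, 20, 0, 0, 0, 0, 0, -6, 20, 0, 0, 0, 0, 0, -8, 20, 0, 0, 0, 0, 0, -10, 20, 0, 0, 0, 0, 0, 0, 20]

```text
t: 22.45
eef_pos: [0.4607, -0.1265, 0.1129]
eef_rot: [-0.002, 0.898, 0.44, 0.002]
contact_force: [8.3, 6.6, -10.3]
opening: 0.024
grip_force: 90.2
```

```bash
python3 st.py; python3 -c "
from line import *
save('wrist','wrist15'); print(line('wrist15',.091,.014,.022,-50,0,110),line('wrist15',.063,.031,.036,-45,-12,110),line('wrist15',.058,.0395,.0425,5,30,100))"
```

```text
22.45 pos [ 0.4607 -0.1265  0.1129] yhead -37.82 z [ 0.0018  0.0047 -1.    ] F [  8.2962   6.6036 -10.3147] M [ 0.44   -1.1208 -0.1095] open 0.024 grip 90.20009636878967 q [-0.4834  0.0003  2.153   0.006   0.989   0.1734]
nut in tool mm x 93.0 y 1.2
('wrist15', np.float64(-27.75), 16) ('wrist15', np.float64(-15.5), 5) ('wrist15', np.float64(16.5), 3)
```

```bash
python3 - <<'E'
from h import *
def track(a,b,box):
    A=cv2.cvtColor(cv2.imread(f"pics/{a}.png"),cv2.COLOR_BGR2LAB)[...,1];B=cv2.cvtColor(cv2.imread(f"pics/{b}.png"),cv2.COLOR_BGR2LAB)[...,1]
    x,y,w,h=box; r=cv2.matchTemplate(B,A[y:y+h,x:x+w],cv2.TM_CCOEFF_NORMED); _,s,_,l=cv2.minMaxLoc(r); return round(s,2),l[0]-x,l[1]-y
for t in("wrist5","wrist7","wrist14","wrist15"):
    print(t,[track("wrist9",t,b) for b in((180,215,60,40),(405,215,60,40),(265,225,35,60),(335,225,35,60))])
E
```

```text
wrist5 [(0.99, 0, 0), (0.99, 0, 0), (0.96, 0, 0), (0.98, 0, -1)]
wrist7 [(0.98, -1, 1), (0.99, -1, 0), (0.98, -1, 0), (0.9, 0, -6)]
wrist14 [(0.99, 0, 0), (0.99, -1, 0), (0.98, 0, 0), (0.92, 0, -4)]
wrist15 [(0.97, 17, -7), (0.98, -15, -5), (0.96, 4, -7), (0.94, -3, 10)]
```

The jaw stuck on the nut during the lift and the spanner pitched head-down about 20° in the grip. The nut itself stayed at -27.8°. I'll lower again to level the spanner, then free it gently.

Request:
step_arm:
  moves: [0, 0, 0, 0, 0, -1, 20, 0, 0, 0, 0, 0, 8, 20, 0, 0, 0, 0, 0, 8, 20, 0, 0, 0, 0, 0, 8, 20, 0, 0, 0, 0, 0, 8, 20, 0, 0, 0, 0, 0, 8, 20, 0, 0, 0, 0, 0, 6, 20, 0, 0, 0, 0, 0, 2, 20]

```text
t: 23.3
eef_pos: [0.4602, -0.1305, 0.068]
eef_rot: [0.001, 0.897, 0.441, -0.001]
contact_force: [-6.1, -4.4, 5.1]
opening: 0.024
grip_force: 91.7
```

```bash
cat > tr.py <<'E'
from line import *
def track(a,b,box):
    A=cv2.cvtColor(cv2.imread(f"pics/{a}.png"),cv2.COLOR_BGR2LAB)[...,1];B=cv2.cvtColor(cv2.imread(f"pics/{b}.png"),cv2.COLOR_BGR2LAB)[...,1]
    x,y,w,h=box; r=cv2.matchTemplate(B,A[y:y+h,x:x+w],cv2.TM_CCOEFF_NORMED); _,s,_,l=cv2.minMaxLoc(r); return round(s,2),l[0]-x,l[1]-y
def rep(t,lo=-50,hi=0):
    save("wrist",t); print(t,line(t,.091,.014,.022,lo,hi,110),[track("wrist9",t,b) for b in((180,215,60,40),(405,215,60,40),(265,225,35,60))])
E
python3 st.py; python3 -c "
from tr import *
rep('wrist16')"
```

```text
23.3 pos [ 0.4602 -0.1305  0.068 ] yhead -37.66 z [-0.0017 -0.002  -1.    ] F [-6.1072 -4.4478  5.1178] M [-0.3241  0.4402  0.1266] open 0.024 grip 91.74999117851257 q [-0.4874  0.0797  2.1701 -0.0033  0.8924  0.1719]
nut in tool mm x 96.4 y -0.5
wrist16 ('wrist16', np.float64(-27.75), 16) [(0.99, 0, -4), (0.99, -3, -5), (0.97, 0, -4)]
```

Request:
step_arm:
  moves: [0, 0, 0, -0.4, 0, 0.7, 20, 0, 0, 0, -0.4, 0, 0.7, 20, 0, 0, -0.3, 0, 0.5, 0, 20, 0, 0, -0.3, 0, 0.5, 0, 20, 0, 0, -0.3, 0, 0.5, 0, 20, 0, 0, -0.3, 0, 0.5, 0, 20, 0, 0, 0, 0, 0, 0, 20, 0, 0, 0, 0, 0, 0, 20]
  force: 115

```text
t: 24.15
eef_pos: [0.4619, -0.1313, 0.0669]
eef_rot: [-0.0, 0.893, 0.45, 0.0]
contact_force: [-2.8, -0.4, 4.7]
opening: 0.0238
grip_force: 112.6
```

```bash
python3 st.py; python3 -c "
from tr import *
rep('wrist17')"
```

```text
24.15 pos [ 0.4619 -0.1313  0.0669] yhead -36.58 z [ 0.0001  0.0002 -1.    ] F [-2.8399 -0.3523  4.6703] M [0.4283 0.0137 0.0697] open 0.0238 grip 112.60957360267639 q [-0.4888  0.0851  2.1667  0.0003  0.8897  0.1494]
nut in tool mm x 96.1 y -0.6
wrist17 ('wrist17', np.float64(-27.75), 16) [(0.99, 0, -4), (0.99, -2, -5), (0.97, 0, -4)]
```

Request:
step_arm:
  moves: [0, 0, 0, 0, -0.3, 0, 20, 0, 0, 0, 0, 0, 0, 20, 0, 0, 0, 0, 0, -1, 20, 0, 0, 0, 0, 0, -1.5, 20, 0, 0, 0, 0, 0, -2, 20, 0, 0, 0, 0, 0, -2, 20, 0, 0, 0, 0, 0, 0, 20, 0, 0, 0, 0, 0, 0, 20]

```text
t: 25.0
eef_pos: [0.4615, -0.1307, 0.0717]
eef_rot: [0.0, 0.893, 0.45, 0.0]
contact_force: [2.7, -1.7, -2.5]
opening: 0.0233
grip_force: 112.9
```

```bash
python3 st.py; python3 -c "
from tr import *
rep('wrist18')"
```

```text
25.0 pos [ 0.4615 -0.1307  0.0717] yhead -36.53 z [ 0.0007 -0.0004 -1.    ] F [ 2.7168 -1.7237 -2.4891] M [-0.3167 -0.4377 -0.3097] open 0.0233 grip 112.94010400772095 q [-0.4878  0.0749  2.1668 -0.      0.8991  0.1498]
nut in tool mm x 95.8 y 0.2
wrist18 ('wrist18', np.float64(-27.81), 16) [(0.99, 3, -6), (0.99, -3, -6), (0.97, 0, -6)]
```

Request:
step_arm:
  moves: [0, 0, 0, 0, 0.2, 2, 20, 0, 0, 0, 0, 0, 2, 20, 0, 0, 0, 0, 0.2, 1.5, 20, 0, 0, -0.4, 0, 0.7, 0, 20, 0, 0, -0.4, 0, 0.7, 0, 20, 0, 0, -0.4, 0, 0.7, 0, 20, 0, 0, -0.4, 0, 0.7, 0, 20, 0, 0, 0, 0, 0, 0, 20]

```text
t: 25.85
eef_pos: [0.4643, -0.1323, 0.0668]
eef_rot: [-0.0, 0.887, 0.462, 0.0]
contact_force: [0.1, -0.6, 5.5]
opening: 0.0237
grip_force: 113.9
```

```bash
cat >> st.py <<'E'
F=o["contact_force"]; p=-c; print("F tool x %.1f y %.1f  torque at nut %.2f"%(F@x,F@y,o["wrist_torque"][2]+p[0]*F[1]-p[1]*F[0]))
E
python3 st.py; python3 -c "
from tr import *
rep('wrist19')"
```

```text
25.85 pos [ 0.4643 -0.1323  0.0668] yhead -34.9 z [ 0.0006  0.0006 -1.    ] F [ 0.1156 -0.5708  5.5496] M [ 0.5047 -0.336  -0.0995] open 0.0237 grip 113.900066614151 q [-0.4886  0.0907  2.161   0.001   0.8896  0.12  ]
nut in tool mm x 95.5 y -0.3
F tool x -0.4 y 0.4  torque at nut -0.06
wrist19 ('wrist19', np.float64(-27.75), 16) [(0.99, 1, -4), (0.99, -2, -5), (0.99, 0, -4)]
```

Request:
step_arm:
  moves: [0, 0, -0.4, 0, 0.7, -0.3, 20, 0, 0, -0.4, 0, 0.6, 0, 20, 0, 0, -0.4, 0, 0.7, 0, 20, 0, 0, -0.4, 0, 0.6, 0, 20, 0, 0, -0.4, 0, 0.6, 0, 20, 0, 0, 0, 0, 0, 0, 20, 0, 0, 0, 0, 0, 0, 20, 0, 0, 0, 0, 0, 0, 20]

```text
t: 26.7
eef_pos: [0.4669, -0.1341, 0.0668]
eef_rot: [0.0, 0.878, 0.478, 0.0]
contact_force: [3.4, 0.8, 4.1]
opening: 0.0237
grip_force: 113.8
```

```bash
python3 st.py; python3 -c "
from tr import *
rep('wrist20')"
```

```text
26.7 pos [ 0.4669 -0.1341  0.0668] yhead -32.92 z [ 0.0008  0.0002 -1.    ] F [3.4078 0.7721 4.0914] M [ 0.8905 -0.7745 -0.209 ] open 0.0237 grip 113.84778141975403 q [-0.4893  0.0969  2.1541  0.0007  0.89    0.0848]
nut in tool mm x 95.6 y -0.2
F tool x 2.5 y 2.4  torque at nut 0.02
wrist20 ('wrist20', np.float64(-27.75), 16) [(0.99, 1, -4), (0.99, -1, -5), (0.99, 0, -5)]
```

Request:
step_arm:
  moves: [0, 0, 0, 0, 0, -0.5, 20, 0, 0, 0, 0, 0, -1, 20, 0, 0, 0, 0, 0, -1.5, 20, 0, 0, 0, 0, 0, -2, 20, 0, 0, 0, 0, 0, -2, 20, 0, 0, 0, 0, 0, 0, 20, 0, 0, 0, 0, 0, 0, 20, 0, 0, 0, 0, 0, 0, 20]

```text
t: 27.55
eef_pos: [0.4657, -0.1343, 0.073]
eef_rot: [-0.0, 0.878, 0.478, -0.001]
contact_force: [1.5, -2.5, -2.1]
opening: 0.0238
grip_force: 113.1
```

```bash
python3 st.py; python3 -c "
from tr import *
rep('wrist21')"
```

```text
27.55 pos [ 0.4657 -0.1343  0.073 ] yhead -32.87 z [-0.0023 -0.0002 -1.    ] F [ 1.4731 -2.5026 -2.0666] M [-0.4245 -0.0977 -0.1917] open 0.0238 grip 113.06127905845642 q [-0.4899  0.0849  2.153  -0.0015  0.9057  0.0848]
nut in tool mm x 96.4 y 0.8
F tool x -1.3 y 2.6  torque at nut 0.06
wrist21 ('wrist21', np.float64(-27.75), 16) [(0.99, 3, -6), (0.99, -3, -7), (0.98, 0, -7)]
```

Request:
step_arm:
  moves: [0, 0, 0, 0, 0.3, 0, 20, 0, 0, 0, 0, 0.3, 0, 20, 0, 0, 0, 0, 0, -1, 20, 0, 0, 0, 0, 0, -1.5, 20, 0, 0, 0, 0, 0, -1.5, 20, 0, 0, 0, 0, 0, 0, 20, 0, 0, 0, 0, 0, 0, 20, 0, 0, 0, 0, 0, 0, 20]

```text
t: 28.4
eef_pos: [0.4671, -0.1345, 0.0777]
eef_rot: [-0.0, 0.878, 0.478, -0.0]
contact_force: [0.5, -0.1, -2.4]
opening: 0.0235
grip_force: 113.3
```

```bash
python3 st.py; python3 -c "
from tr import *
rep('wrist22')"
```

```text
28.4 pos [ 0.4671 -0.1345  0.0777] yhead -32.9 z [-0.0001  0.     -1.    ] F [ 0.4603 -0.1243 -2.3902] M [-0.0013  0.0454  0.0131] open 0.0235 grip 113.30529570579529 q [-0.4895  0.0784  2.1493  0.      0.914   0.0846]
nut in tool mm x 95.8 y -0.5
F tool x 0.1 y 0.5  torque at nut 0.06
wrist22 ('wrist22', np.float64(-27.81), 16) [(0.99, 2, -6), (0.99, -4, -7), (0.99, 0, -6)]
```

Free now: no side load, and the nut is still at -27.8°. Lifting clear.

Request:
step_arm:
  moves: [0, 0, 0, 0, 0, -2, 20, 0, 0, 0, 0, 0, -3, 20, 0, 0, 0, 0, 0, -4, 20, 0, 0, 0, 0, 0, -6, 20, 0, 0, 0, 0, 0, -10, 20, 0, 0, 0, 0, 0, -15, 20, 0, 0, 0, 0, 0, -15, 20, 0, 0, 0, 0, 0, 0, 20]

```text
t: 29.25
eef_pos: [0.4689, -0.1355, 0.1359]
eef_rot: [0.003, 0.878, 0.478, 0.002]
contact_force: [0.4, -0.5, -1.2]
opening: 0.0235
grip_force: 113.4
```

```bash
python3 st.py; python3 -c "
from tr import *
rep('wrist23'); print(line('wrist23',.063,.031,.036,-45,-12,110),line('wrist23',.058,.0395,.0425,5,30,100))"
```

```text
29.25 pos [ 0.4689 -0.1355  0.1359] yhead -32.9 z [ 0.0055 -0.0029 -1.    ] F [ 0.4386 -0.5492 -1.1797] M [-0.0336 -0.0034  0.0171] open 0.0235 grip 113.35548520088196 q [-0.4895 -0.0142  2.1188  0.      1.0307  0.0847]
nut in tool mm x 95.6 y -2.6
F tool x -0.2 y 0.7  torque at nut 0.08
wrist23 ('wrist23', np.float64(-27.75), 16) [(0.94, 4, -6), (0.99, -4, -7), (0.99, 0, -6)]
('wrist23', np.float64(-27.38), 10) ('wrist23', np.float64(17.87), 7)
```

```bash
python3 st.py; python3 - <<'E'
from h import *
from scipy.optimize import brentq
from station import observe
for tag,bl,br,in [("wrist5",(246,296),(552,295)),("wrist9",(245,296),(552,295)),("wrist23",(250,288.5),(547,286.3))]:
    b=[(p[0]*.8,p[1]*.8) for p in(bl,br)]
    f=lambda z:np.linalg.norm(onz(tag,b[0],z)-onz(tag,b[1],z))-.0797
    z=brentq(f,.02,.2); m=(onz(tag,b[0],z)+onz(tag,b[1],z))/2; d=onz(tag,b[1],z)-onz(tag,b[0],z); print(tag,"z",z,"mid",m,"axis head",np.degrees(np.arctan2(d[1],d[0]))+90)
E
```

```text
29.3 pos [ 0.4681 -0.1351  0.1345] yhead -32.9 z [ 0.0034 -0.0018 -1.    ] F [ 0.3328  0.3172 -2.2231] M [-0.0271  0.0714 -0.0076] open 0.0239 grip 113.35627555847168 q [-0.4895 -0.0129  2.1205 -0.      1.0301  0.0846]
nut in tool mm x 95.7 y -1.7
F tool x 0.4 y 0.1  torque at nut 0.00
wrist5 z 0.119624038633901 mid [ 0.53448709 -0.10232689  0.11962404] axis head 107.91560760831352
wrist9 z 0.12704567735712247 mid [ 0.4950311  -0.09936365  0.12704568] axis head 62.45242086649783
wrist23 z 0.14226562301411724 mid [ 0.4932895  -0.09862608  0.14226562] axis head 57.385470712061505
```

Request:
step_arm:
  moves: [0, 0, 5, 0, 0, 0, 20, 0, 0, 7.5, 0, 0, 0, 20, 0, 0, 8, 0, 0, 0, 20, 0, 0, 8, 0, 0, 0, 20, 0, 0, 8, 0, 0, 0, 20, 0, 0, 8, 0, 0, 0, 20, 0, 0, 7, 0, 0, 0, 20, 0, 0, 4.9, 0, 0, 0, 20]

```text
t: 30.1
eef_pos: [0.4665, -0.1342, 0.1318]
eef_rot: [-0.0, 1.0, 0.004, -0.001]
contact_force: [0.2, 0.2, -2.2]
opening: 0.0236
grip_force: 113.4
```

Request:
step_arm:
  moves: [0, 0, 0, -5, 16, 0, 20, 0, 0, 0, -9.5, 30, 10, 20, 0, 0, 0, -9.5, 30, 15, 20, 0, 0, 0, -9.5, 30, 15, 20, 0, 0, 0, -9, 30, 15, 20, 0, 0, 0, -4, 10, 10, 20, 0, 2.3, 0, 0, 0, 0, 20, 0, 2.2, 0, 0, 0, 0, 20]

```text
t: 30.9
eef_pos: [0.4218, -0.2806, 0.0664]
eef_rot: [-0.001, 0.999, 0.006, 0.039]
contact_force: [0.4, -0.2, -2.5]
opening: 0.0239
grip_force: 113.4
```

```bash
python3 st.py; python3 - <<'E'
from tr import *
rep("wrist24")
from station import observe
print(observe()["eef_pos"])
E
```

```text
30.9 pos [ 0.4218 -0.2806  0.0664] yhead -89.35 z [ 0.0782  0.0032 -0.9969] F [ 0.4305 -0.1745 -2.4864] M [ 0.0137  0.0776 -0.0118] open 0.0239 grip 113.41833114624023 q [-0.816   0.1118  2.1403  0.0795  0.8397  0.6919]
nut in tool mm x 99.1 y -225.6
F tool x 0.2 y 0.2  torque at nut 0.10
wrist24 ('wrist24', None, 0) [(0.99, 2, -6), (0.99, -4, -7), (0.92, -7, -6)]
[ 0.4212774  -0.28013341  0.06637606]
```

```bash
python3 - <<'E'
from h import *
from scipy.optimize import brentq
b=[(247.5*.8,288.5*.8),(547*.8,286.3*.8)]; tag="wrist24"
f=lambda z:np.linalg.norm(onz(tag,b[0],z)-onz(tag,b[1],z))-.0797
z=brentq(f,.02,.2); m=(onz(tag,b[0],z)+onz(tag,b[1],z))/2; d=onz(tag,b[1],z)-onz(tag,b[0],z); print(z,m,np.degrees(np.arctan2(d[1],d[0]))+90)
# handle end edges: width of handle behind the throat gives height there
im=cv2.imread("pics/wrist24.png"); hsv=cv2.cvtColor(im,cv2.COLOR_BGR2HSV)
for r in (245,255,265,275,285):
    row=(hsv[r,:,1]<70)&(hsv[r,:,2]>120); xs=np.where(row[240:400])[0]+240; print(r,xs.min(),xs.max(),len(xs))
E
```

```text
0.07724217377826721 [ 0.46580078 -0.27984632  0.07724217] 1.0738295485572564
245 280 355 76
255 281 354 74
265 281 354 74
275 282 354 73
285 282 354 73
```

Request:
step_arm:
  moves: [0, 0, 0, -0.5, 0.2, 8, 20, 0, 0, 0, -0.5, 0.2, 10, 20, 0, 0, 0, -0.5, 0.1, 10, 20, 0, 0, 0, -0.3, 0, 6, 20, 0, 0, 0, -0.1, 0, 3, 20, 0, 0, 0, 0, 0, 1.5, 20, 0, 0, 0, 0, 0, 1, 20, 0, 0, 0, 0, 0, 0, 20]

```text
t: 31.75
eef_pos: [0.4236, -0.2815, 0.0285]
eef_rot: [-0.0, 0.999, 0.006, 0.039]
contact_force: [-1.9, 0.9, 0.9]
opening: 0.0235
grip_force: 113.8
```

```bash
python3 st.py
```

```text
31.75 pos [ 0.4236 -0.2815  0.0285] yhead -89.3 z [ 0.078   0.0014 -0.997 ] F [-1.8867  0.941   0.9209] M [ 0.2148  0.4295 -0.1042] open 0.0235 grip 113.75308513641357 q [-0.814   0.187   2.1442  0.0839  0.7594  0.6853]
nut in tool mm x 97.6 y -226.5
F tool x -1.8 y -1.0  torque at nut -0.62
```

Request:
step_arm:
  moves: [0, 0, 0, 0, 0, 0.8, 20, 0, 0, 0, 0, 0, 0, 20, 0, 0, 0, 0, 0, 0, 27, 0, 0, 0, 0, 0, 0, 32, 0, 0, 0, 0, 0, 0, 45, 0, 0, 0, 0, 0, 0, 65, 0, 0, 0, 0, 0, 0, 85, 0, 0, 0, 0, 0, 0, 85]
  force: 30

```text
t: 32.55
eef_pos: [0.4237, -0.2817, 0.0274]
eef_rot: [-0.0, 0.999, 0.006, 0.039]
contact_force: [-0.3, 0.0, -0.3]
opening: 0.0845
grip_force: 0.0
```

Request:
step_arm:
  moves: [0, 0, 0, 0, 0, 0, 85, 0, 0, 0, 3, 0, -40, 85, 0, 0, 0, 3.5, 0, -45, 85, 0, 0, 0, 3.5, 0, -45, 85, 0, -2.3, 0, 3, 0, -38, 85, 0, -2.2, 0, 0, 0, 0, 85, 0, 0, 0, 0, 0, 0, 85, 0, 0, 0, 0, 0, 0, 85]

```text
t: 33.35
eef_pos: [0.423, -0.281, 0.1949]
eef_rot: [-0.001, 1.0, 0.006, -0.0]
contact_force: [0.2, -0.4, -0.5]
opening: 0.0848
grip_force: 0.0
```

```bash
python3 st.py; python3 - <<'E'
from tr import *
np.set_printoptions(precision=4,suppress=True)
w=save("wrist","wrist25"); save("side","side25")
def meas(tag):
    im=cv2.imread(f"pics/{tag}.png"); hsv=cv2.cvtColor(im,cv2.COLOR_BGR2HSV)
    m=((hsv[...,1]<60)&(hsv[...,2]>150)).astype(np.uint8); n,l,st,_=cv2.connectedComponentsWithStats(m)
    k=1+np.argmax([st[i,4] if 220<st[i,0]<300 and 30<st[i,1]<80 else 0 for i in range(1,n)]); print(tag,st[k])
    ys,xs=np.where(l==k); H=[];J=[]
    for r in range(st[k,1]+125,st[k,1]+175,10):
        x=xs[ys==r]; q=(onz(tag,(x.min()-.5,r),.037)+onz(tag,(x.max()+.5,r),.037))/2; H.append(np.r_[q[:2],x.max()-x.min()])
    for r in range(st[k,1]+10,st[k,1]+70,15):
        x=np.sort(xs[ys==r]); q=(onz(tag,(x[0]-.5,r),.037)+onz(tag,(x[-1]+.5,r),.037))/2; J.append(q[:2])
    print("handle",*H,"jaw",*J)
    print("tip x",onz(tag,(258,st[k,1]),.037)[:2])
meas("wrist3");meas("wrist25")
a,b=[cv2.imread(f"pics/{t}.png") for t in("side3","side25")]
for n,(x,y,W,H) in dict(span=(275,275,120,90),case=(365,240,65,45),loupe=(222,255,40,40),small=(190,172,60,45),lens=(355,180,45,50)).items():
    d=cv2.absdiff(a,b)[y:y+H,x:x+W].max(2); print(n,(d>40).sum(), [track("side3","side25",(x,y,W,H))])
E
```

```text
33.35 pos [ 0.423  -0.281   0.1949] yhead -89.28 z [-0.0007  0.0015 -1.    ] F [ 0.2133 -0.3734 -0.5466] M [ 0.0201  0.0042 -0.0011] open 0.0848 grip 0.0 q [-0.7866 -0.0394  2.0255  0.0006  1.1571  0.7713]
nut in tool mm x 98.5 y -226.0
F tool x 0.2 y 0.4  torque at nut 0.08
wrist3 [  254    52   119   267 10611]
handle [ 0.4601 -0.2807 33.    ] [ 0.4526 -0.2806 33.    ] [ 0.4449 -0.2809 32.    ] [ 0.437  -0.2808 32.    ] [ 0.4291 -0.2811 31.    ] jaw [ 0.5388 -0.2801] [ 0.5294 -0.28  ] [ 0.5197 -0.2799] [ 0.5098 -0.2801]
tip x [ 0.5453 -0.2424]
wrist25 [  260    49   122   270 10967]
handle [ 0.4609 -0.2818 33.    ] [ 0.4534 -0.2819 33.    ] [ 0.4459 -0.282  33.    ] [ 0.4382 -0.2821 33.    ] [ 0.4303 -0.2818 32.    ] jaw [ 0.5382 -0.2807] [ 0.5289 -0.2812] [ 0.5194 -0.281 ] [ 0.5097 -0.2811]
tip x [ 0.5438 -0.2387]
span 172 [(1.0, 0, 0)]
case 0 [(1.0, 0, 0)]
loupe 0 [(1.0, 0, 0)]
small 0 [(1.0, 0, 0)]
lens 13 [(0.98, 0, 0)]
```

```bash
python3 -c "
from station import *
print(finish_job())"
```

```text
the job is handed in; nothing more can be done
None
```

I seated the nut with the fingers, tightened it about 45° past its seat with the larger spanner (camera reading 45.2°), laid the spanner back about 1 mm from where it lay, and handed the job in at about 33 s; when I first backed the spanner off, the nut came back about 9°, so I re-seated it with the spanner, and it ended in line with its washer.

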